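# Book the pharmacy delivery into the carousel

## Robot

A 7-joint arm with a two-finger parallel gripper is mounted at the origin on the work surface. World frame = base frame: x ahead of the robot, y to its left, z up, the work surface at z = 0. Lengths are in m, angles in rad, forces in N, time in s.
With the tool pointing down it reaches from about 0.425 to 0.925 m from the base axis. Payload 6.8 kg.
Tool frame: the origin (TCP) lies at the very end of the fingers, on their centre line; the grasp point (between the pads) lies 19 mm behind it; z points along the fingers, y is the direction in which the jaws open and shut (so a half turn about z gives the same grasp; the last joint's range is limited). The gripper opens to 85 mm and grips with 20 to 120 N. Pads are 22 mm wide; open, the fingers measure 114 mm over their backs; the gripper's body (76 mm by 85 mm) begins 54 mm behind the grasp point. The pads swing forward as they close: fully open they stand 13 mm farther back than shut.
Start: joints at [-1.419, 0.477, 0.022, 1.555, -0.011, 1.109, -0.083], TCP at [0.173, 0.652, 0.231] pointing down, gripper open.
Joint ranges: [-2.96, 2.96], [-0.34, 2.1], [-1.41, 1.46], [0.24, 2.44], [-1.37, 4.51], [0.17, 1.92], [-2.96, 2.96]. Speed limits (rad/s): [2.39, 2.39, 3.14, 3.14, 3.14, 3.14, 3.14].

## Interface

Orientations are given as a unit quaternion [w, x, y, z].
In Python, from workcell import env gives the robot as it stands.
- The arm moves only by the shell command python3 -m creep 'ROWS'. ROWS is JSON, a list of rows, each an object with "offset": the shift along the tool's x, y, z scaled (see below), a list of three; "spin": the turn about the tool's z scaled (see below); "claw": the opening, from 0 (shut) to 1 (fully open). In form: [{"offset": [tx, ty, tz], "spin": spin, "claw": claw}, ...]. A call has 1 to 8 rows; each row shifts and turns the commanded pose from where the row before left it, along the tool's axes as they then stand; what a row does not reach is not made up. The controller multiplies each number of a shift by 30 cm and each number of a turn by 180 degrees. A row lasts 1/12 s, in which the tool goes at most 41.7 mm and 7.16 degrees, less where a joint would pass 70% of its speed; a pose out of reach is approached as far as the arm can. A call with a number of a shift or a turn outside -1 to 1 is refused whole. A call with a gripper value outside its range is refused whole. The fingers move at their own pace and stop on an object; the grip force is fixed at half the most. Time passes only in rows, so rows that do not move let the fingers close. It gives the time, the measured TCP pose, the force and the opening at its end, in the units of the state.
- env.get_state(): the state, without advancing time (a new reading comes with each control period).
- env.read_camera(name): name is "scene" or "top" or "wrist"; returns (picture, depth): 400x640x3 uint8, red, green, blue; 400x640 float32, m along the optical axis (not along the pixel's ray), 0 where there is no reading.
- env.camera_params(name): a dict with "K" (3x3 intrinsics, pixels), "k1" (the pictures are not rectified: a ray, as slopes to the right and down, at radius r is drawn at 1 + k1 r^2 times it, then the intrinsics apply), "rvec" (rotation vector, rad) and "tvec" (3), from world to camera coordinates, as OpenCV has them; the wrist camera has in their place "T_tool_cam" (4x4, takes a point from camera to tool coordinates, whose origin is the TCP and whose axes are the flange's). Camera axes: x right, y down, z forward; pixel columns grow to the right and rows downward; lengths in m; the calibration is good to about 2 mm. A picture is of the moment at which its call begins: read the wrist's pose just before it. camera_params takes no time and is no camera call.
- env.hand_in(): hands the job in, once; it reports no verdict.
The state is a dict: "time_s": time; "joint_positions": joint angles; "joint_vel": joint speeds; "joint_efforts": joint torques, N m; "ee_pos": TCP position; "ee_rot": TCP orientation; "contact_force": force on the tool from outside, world axes, zero at the start; "ft_torque": the same for the moment, N m; "width": finger opening in m.
Only numpy, scipy, OpenCV 4.12 (cv2) and the standard library are available. Lean on these libraries where they do the work, as an engineer would, in place of code of your own. Each camera call takes 0.05 s, during which the arm holds its last target.

## Task

Turn the carousel until the bay with the tab on its rim lines up with the black pointer on its foot, then take every vial out of the white delivery tray and stand it upright in that bay. When all are in, book the delivery in by pressing the keypad's keys fully down, one at a time: first the round key, then the square one, then the long bar. Leave the carousel with its tab at the pointer and the vials standing in the bay, and leave the steel cap in the tray and the other things on the table where they are.

Things in the scene. Friction and masses are not known exactly. Their poses are not given: they have to be found in the camera images.
- foot: fixed foot of the carousel (lazy susan): grey disc of 200 mm diameter, 22 mm high, with a flat black pointer 8 mm high reaching along the foot's own -x axis to 211 mm from the centre. Origin: centre of its underside, on the turning axis, on the table. It is the front of the carousel; its direction differs from start to start (up to 0.4 rad from straight at the robot)
- carousel (a joint): turning angle of the carousel's deck on the foot, rad, counter-clockwise from above; 0 (or 2 pi) when the tab is at the pointer; no stops nearer than 7 rad either way. It turns both ways against a light drag (0.15 N m) and stays where it is left. Pushing a rim peg sideways turns it
- hub (a point): on the turning axis at the deck floor, 36 mm above the table; turns with the deck. The deck is a white disc of 140 mm radius with a rim lip 10 mm high and 4 mm thick, and a hub 20 mm in radius and 30 mm high. Three bays of 120 degrees are parted by ribs 4 mm thick, 10 mm high. The empty marked bay lies along this point's -x axis, 60 degrees either side
- peg0 (a point): foot of a steel rim peg at the deck floor, at the end of a rib: 14 mm diameter, 35 mm high above the deck floor, centre at 128 mm from the turning axis; turns with the deck; 60 degrees counter-clockwise (from above) from the tab
- peg1 (a point): foot of the like rim peg opposite the tab. The two bays beside this peg carry a carton and a bottle, up to 60 mm above the deck floor and within 115 mm of the axis, fastened to the deck
- peg2 (a point): foot of the like rim peg 60 degrees clockwise (from above) from the tab
- mark (a point): steel stud on the white tab (36 mm wide, 31 mm out from the rim) at the middle of the marked bay, 155 mm from the turning axis; turns with the deck
- front (a point): fixed point over the pointer, 155 mm from the turning axis; the stud should come to stand here
- tray: fixed white delivery tray, 210 mm (its x) by 200 mm (its y), walls 16 mm high and 4 mm thick, floor 4 mm thick. Origin: centre of its underside
- vial0: sealed orange vial with white cap: upright squat cylinder 42 mm in diameter and 38 mm high, about 50 g, heavier at the base, z up its axis; origin at the centre of its underside. Stands in the tray at the start; may be absent
- vial1: sealed orange vial with white cap: upright squat cylinder 42 mm in diameter and 38 mm high, about 50 g, heavier at the base, z up its axis; origin at the centre of its underside. Stands in the tray at the start; may be absent
- vial2: sealed orange vial with white cap: upright squat cylinder 42 mm in diameter and 38 mm high, about 50 g, heavier at the base, z up its axis; origin at the centre of its underside. Stands in the tray at the start; may be absent
- vial3: sealed orange vial with white cap: upright squat cylinder 42 mm in diameter and 38 mm high, about 50 g, heavier at the base, z up its axis; origin at the centre of its underside. Stands in the tray at the start; may be absent
- round_key (a joint): travel of the round key (32 mm diameter), m: 0 up, 0.006 fully down; springs back; about 5 N to push fully down
- square_key (a joint): travel of the square key (30 mm), m: 0 up, 0.006 fully down; springs back; about 5 N to push fully down
- bar_key (a joint): travel of the long bar key (13 by 42 mm), m: 0 up, 0.006 fully down; springs back; about 5 N to push fully down
- round_top (a point): centre of the top face of the round key, 40 mm above the table when up. The three grey metal keys stand in a row 62 mm apart on black blocks (top 30 mm above the table), in an order that differs from start to start; pressed straight down
- square_top (a point): centre of the top face of the square key, 40 mm above the table when up. The three grey metal keys stand in a row 62 mm apart on black blocks (top 30 mm above the table), in an order that differs from start to start; pressed straight down
- bar_top (a point): centre of the top face of the long bar key, 40 mm above the table when up. The three grey metal keys stand in a row 62 mm apart on black blocks (top 30 mm above the table), in an order that differs from start to start; pressed straight down
- dish: bystander: white ceramic dish, 100 mm wide, 22 mm high; origin under its centre
- organizer: bystander: green snap-lid pill organizer, 60 by 150 by 29 mm; origin under its centre
- lotion: bystander: bottle 52 mm in diameter, 110 mm high; origin under its centre
- carton: bystander: small carton 50 by 40 by 40 mm; origin under its centre
- cap: bystander: steel bottle cap, 30 mm diameter, 12 mm high, lying among the vials in the tray; origin under its centre
Things that resemble listed ones, but are neither listed nor needed, are in the scene too. Leave any blue or purple look-alike of the vial0 alone.

How it is judged:
By the outcome, as a careful person would: the job done as asked, in the order asked, and still so for the second after the job is handed in, with the robot touching nothing.
Of vial0, vial1, vial2, vial3 only 3 to 4 are there at a start; the rules pass over those that are not, and their reading is None.
At some moment in a run one of vial0, vial1, vial2, vial3 may be knocked a few centimetres aside while the robot is not near it.
It also fails if it takes over 208 s, if anything falls off the work surface, if the arm or the gripper's body presses on something with over 40 N, if the wrist force passes 120 N, or if a joint passes its speed limit or range.

## Working session

There is one attempt and no reset: what is moved stays moved. The work goes in short steps, Python scripts to look and compute and a shell command to move; the robot and the scene stay as the last step left them, time stands still between calls to the robot, and variables do not carry over. Pictures are saved under pics/ and viewed, and the job is handed in when it is done.

```bash
ls; mkdir -p pics; cat > h.py <<'E'
import numpy as np, cv2
from workcell import env
from scipy.spatial.transform import Rotation as R
def cam(name,st=None):
    p=env.camera_params(name); K=np.array(p["K"]); k1=p["k1"]
    if name=="wrist":
        st=st or env.get_state(); q=st["ee_rot"]
        T=np.eye(4); T[:3,:3]=R.from_quat([q[1],q[2],q[3],q[0]]).as_matrix(); T[:3,3]=st["ee_pos"]
        M=T@np.array(p["T_tool_cam"]); Rc=M[:3,:3]; c=M[:3,3]
    else:
        Rw=cv2.Rodrigues(np.array(p["rvec"],float))[0]; t=np.array(p["tvec"],float).ravel()
        Rc=Rw.T; c=-Rw.T@t
    return K,k1,Rc,c
def ray(cm,u,v):
    K,k1,Rc,c=cm
    s=cv2.undistortPoints(np.array([[[u,v]]],float),K,np.array([k1,0,0,0,0.]))[0,0]
    return c,Rc@np.array([s[0],s[1],1.])
def onz(cm,u,v,z):
    c,d=ray(cm,u,v); return c+d*(z-c[2])/d[2]
def proj(cm,P):
    K,k1,Rc,c=cm; p=Rc.T@(np.array(P)-c); x=p[:2]/p[2]; x=x*(1+k1*(x@x)); return K[0,0]*x[0]+K[0,2],K[1,1]*x[1]+K[1,2]
def shot(name,fn):
    st=env.get_state(); im,d=env.read_camera(name); cv2.imwrite("pics/"+fn+".png",im[:,:,::-1]); np.save("pics/"+fn+".npy",d); return im,d,cam(name,st)
def tool():
    s=env.get_state();q=s["ee_rot"];return np.array(s["ee_pos"]),R.from_quat([q[1],q[2],q[3],q[0]]).as_matrix(),s
def goto(P,yaw_axis=None):
    """report rows needed: offset units; yaw_axis = desired world angle of tool y axis(mod pi)"""
    p,M,s=tool(); d=M.T@(np.array(P)-p)
    print("offset units",np.round(d/0.3,4),"mm",np.round(d*1000,1),"rows>=",np.ceil(np.linalg.norm(d)/0.0417))
    if yaw_axis is not None:
        a=np.arctan2(M[1,1],M[0,1]); e=(yaw_axis-a+np.pi/2)%np.pi-np.pi/2
        print("tool y ang",a,"err world deg",np.degrees(e),"spin units (tool z down => -):",-e/np.pi)
E
python3 - <<'E'
from h import *
s=env.get_state();print(s)
for n in("scene","top","wrist"):
    im,d,c=shot(n,n+"0"); print(n,np.round(c[3],3),np.round(c[2][:,2],3),c[0][0,0],c[1])
p,M,_=tool();print(M.round(3))
E
```

```text
pics
{'time_s': 0.0, 'joint_positions': array([-1.41912435,  0.47778936,  0.02239233,  1.55643585, -0.01150397,
        1.10932135, -0.08308732]), 'joint_vel': array([-2.45075436e-04,  2.69715190e-04,  1.66870099e-04, -4.10016590e-04,
        1.60528799e-04,  8.62633789e-05,  6.39721258e-04]), 'joint_efforts': array([-1.35471291e-05, -5.96446574e+01,  1.60752084e+00, -2.81200737e+01,
        1.23667350e-02,  9.20467253e-03, -1.92526741e-06]), 'ee_pos': array([0.17327394, 0.65177121, 0.23034054]), 'ee_rot': array([-4.04483002e-05,  1.29528010e-01,  9.91575344e-01, -9.11629357e-04]), 'contact_force': array([0.72935247, 0.38386187, 0.17555163]), 'ft_torque': array([ 0.02688386,  0.02534528, -0.00797773]), 'width': 0.08532369882559039}
scene [ 0.9   -0.581  1.088] [-0.281  0.471 -0.836] 470.86642441102777 0.02142496827178517
top [ 0.249 -0.011  1.352] [ 0.212 -0.009 -0.977] 511.9397491813293 -0.036195140221754844
wrist [0.105 0.671 0.372] [ 0.266 -0.072 -0.961] 284.2191026924894 -0.043423152499267405
[[-0.966  0.257 -0.   ]
 [ 0.257  0.966 -0.001]
 [-0.    -0.001 -1.   ]]
```

View pics/scene0.png

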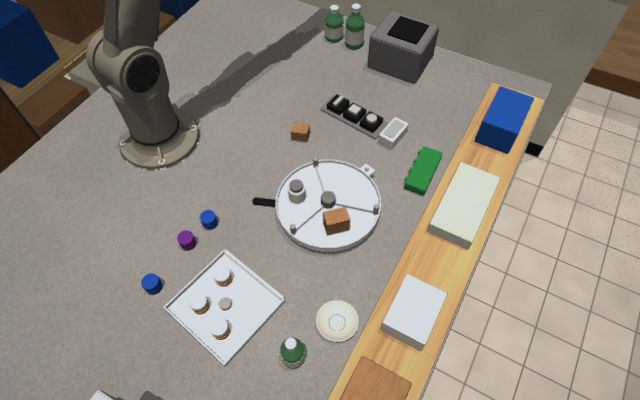

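View pics/top0.png

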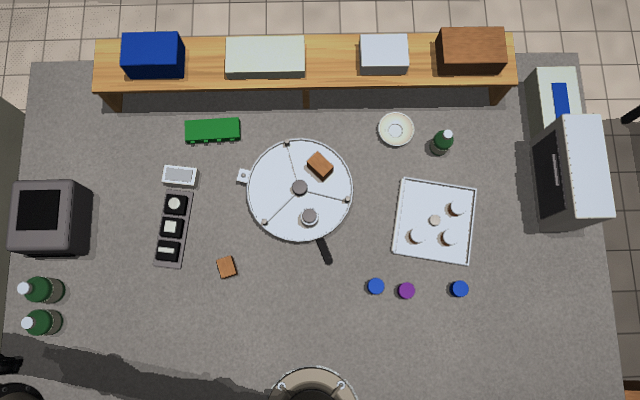

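View pics/wrist0.png

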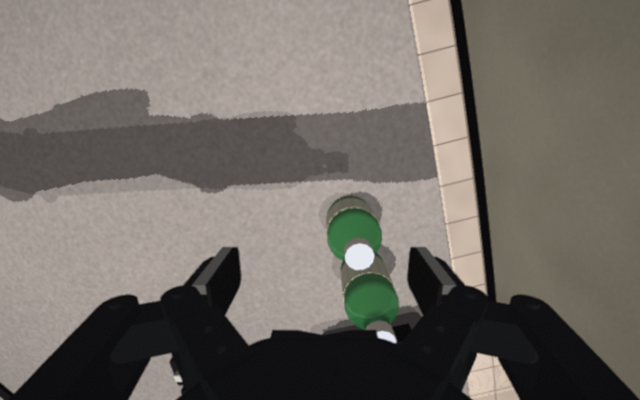

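```bash
python3 - <<'E'
import cv2
t=cv2.imread("pics/top0.png")
cv2.imwrite("pics/c1.png",cv2.resize(t[120:280,140:360],None,fx=3.6,fy=3.6,interpolation=cv2.INTER_CUBIC))
cv2.imwrite("pics/c2.png",cv2.resize(t[110:310,350:490],None,fx=3,fy=3,interpolation=cv2.INTER_CUBIC))
s=cv2.imread("pics/scene0.png")
cv2.imwrite("pics/c3.png",cv2.resize(s[190:370,120:320],None,fx=3.2,fy=3.2,interpolation=cv2.INTER_CUBIC))
E
```

```text
(no output)
```

View pics/c1.png

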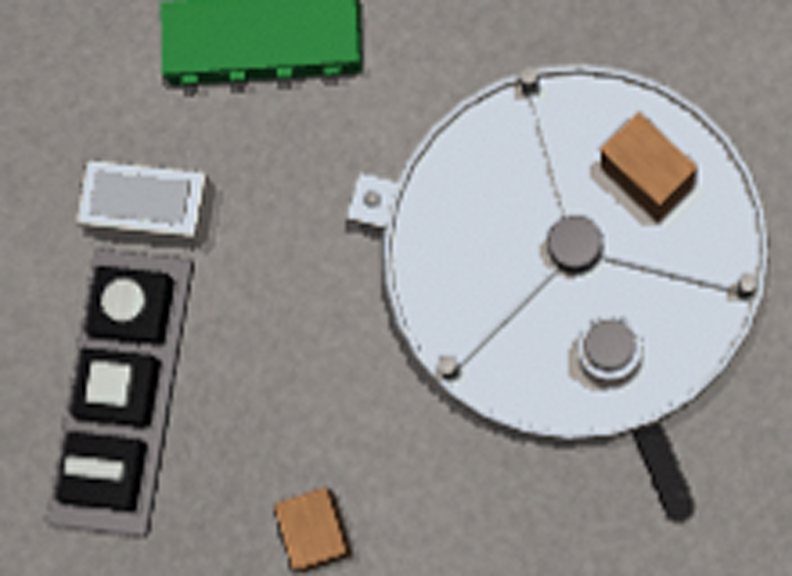

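View pics/c2.png

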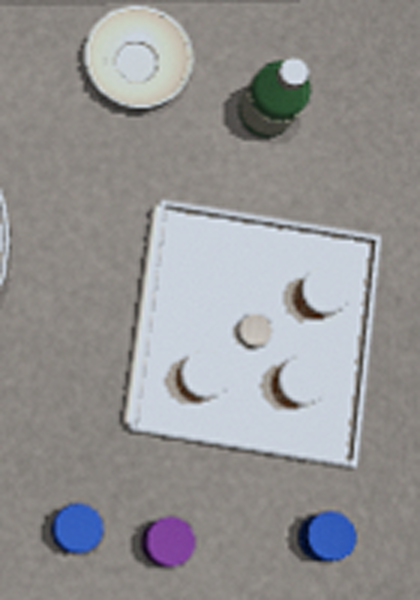

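View pics/c3.png

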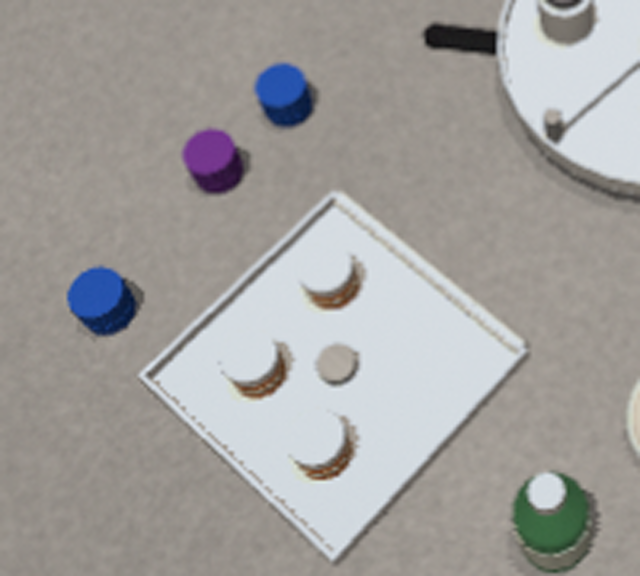

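```bash
cat >> h.py <<'E'
def cloud(d,cm):
    K,k1,Rc,c=cm; H,W=d.shape; u,v=np.meshgrid(np.arange(W),np.arange(H))
    s=cv2.undistortPoints(np.stack([u,v],-1).reshape(-1,1,2).astype(float),K,np.array([k1,0,0,0,0.])).reshape(H,W,2)
    P=np.concatenate([s,np.ones((H,W,1))],-1)*d[...,None]; return P@Rc.T+c
def blobs(P,lo,hi,box,amin=8):
    m=((P[...,2]>lo)&(P[...,2]<hi)&(P[...,0]>box[0])&(P[...,0]<box[1])&(P[...,1]>box[2])&(P[...,1]<box[3])).astype(np.uint8)
    n,l,st,ce=cv2.connectedComponentsWithStats(m)
    for i in range(1,n):
        if st[i,4]>=amin:
            q=P[l==i]; print("px",ce[i].round(0),"n",st[i,4],"mean",q.mean(0).round(4),"mid",((q.max(0)+q.min(0))/2).round(4),"ext",(q.max(0)-q.min(0)).round(3))
E
python3 - <<'E'
from h import *
for n in("top","scene"):
    d=np.load(f"pics/{n}0.npy"); cm=cam(n); P=cloud(d,cm)
    print(n); 
    C=(300,188) 
    if n=="top": print("table",P[300,320],P[350,520],P[60+40,560],"tray floor",P[225,400],P[250,455])
    print("tray things"); blobs(P,.034,.055,(.3,.75,-.6,-.15),20)
    print("cap"); blobs(P,.011,.022,(.3,.75,-.6,-.2),20)
    print("hub/pegs"); blobs(P,.055,.11,(.4,.85,-.15,.25),4)
    print("keys");blobs(P,.035,.06,(.3,.8,.25,.6),8)
cm=cam("top"); o=(140,120)
def g(x,y,z): return onz(cm,140+(x+.5)/3.6-.5,120+(y+.5)/3.6-.5,z).round(4)
print("hub",g(575,243,.066),"stud",g(372,199,.036),"tip",g(680,512,.008),"ptr base",g(650,432,.008))
print("pegs",g(529,84,.071),g(747,286,.071),g(448,366,.071))
print("keys",g(122,300,.04),g(108,383,.04),g(94,468,.04))
E
```

```text
top
table [ 0.28250606 -0.02727847  0.00284092] [ 0.14408768 -0.53676053  0.00396617] [ 0.7872651  -0.67628562  0.09536972] tray floor [ 0.47486286 -0.24537084  0.00537845] [ 0.40425233 -0.38679781  0.00922594]
tray things
px [437. 148.] n 61 mean [ 0.6765 -0.3493  0.0443] mid [ 0.6845 -0.3553  0.0445] ext [0.038 0.042 0.02 ]
px [457. 207.] n 206 mean [ 0.5142 -0.3929  0.0425] mid [ 0.5148 -0.3927  0.0412] ext [0.041 0.041 0.014]
px [418. 235.] n 206 mean [ 0.4423 -0.2853  0.0427] mid [ 0.4427 -0.2852  0.0418] ext [0.04  0.041 0.015]
px [450. 237.] n 210 mean [ 0.4354 -0.3672  0.0427] mid [ 0.4359 -0.3673  0.0425] ext [0.04  0.042 0.015]
px [376. 285.] n 181 mean [ 0.3155 -0.1699  0.0393] mid [ 0.3172 -0.1701  0.0404] ext [0.033 0.04  0.012]
px [460. 285.] n 135 mean [ 0.3107 -0.3836  0.0397] mid [ 0.3122 -0.3836  0.0409] ext [0.024 0.042 0.013]
px [406. 287.] n 99 mean [ 0.309  -0.2472  0.0396] mid [ 0.3103 -0.2472  0.0393] ext [0.018 0.039 0.011]
cap
px [397. 136.] n 280 mean [ 0.7224 -0.2481  0.0164] mid [ 0.7218 -0.2484  0.0165] ext [0.056 0.097 0.011]
px [427. 220.] n 729 mean [
[... 3824 characters left out ...]
 0.0477] ext [0.178 0.021 0.025]
px [338.  99.] n 47 mean [0.4195 0.3686 0.0395] mid [0.4189 0.3692 0.0393] ext [0.018 0.043 0.008]
px [355. 108.] n 79 mean [0.482  0.3591 0.0396] mid [0.4826 0.3602 0.0396] ext [0.032 0.037 0.009]
px [371. 117.] n 74 mean [0.5423 0.3505 0.039 ] mid [0.5425 0.3519 0.0403] ext [0.031 0.033 0.01 ]
px [394. 129.] n 380 mean [0.6209 0.3395 0.0401] mid [0.6205 0.3411 0.0419] ext [0.054 0.098 0.014]
hub [0.5692 0.0204 0.066 ] stud [0.6133 0.1708 0.036 ] tip [ 0.3804 -0.0518  0.008 ] ptr base [ 0.4395 -0.0313  0.008 ]
pegs [0.6883 0.0522 0.071 ] [ 0.534  -0.1018  0.071 ] [0.4804 0.1112 0.071 ]
keys [0.5396 0.3522 0.04  ] [0.4784 0.36   0.04  ] [0.4168 0.3677 0.04  ]
```

```bash
cat >> h.py <<'E'
CMD={}
def plan(P,yaw_delta_deg=0,n=8,pos=None):
    """straight line, n rows, world yaw delta deg; offsets in the tool frame at the start of each row"""
    p,M,s=tool(); p=p if pos is None else np.array(pos)
    a=np.arctan2(M[1,0],M[0,0]); d=(np.array(P)-p)/n; da=np.radians(yaw_delta_deg)/n
    print("dist/row mm",np.linalg.norm(d)*1e3,"deg/row",np.degrees(da))
    for i in range(n):
        x=np.array([np.cos(a),np.sin(a)]); y=np.array([np.sin(a),-np.cos(a)])  # tool y for z down
        print([round(float(v),3) for v in (d[:2]@x/.3,d[:2]@y/.3,-d[2]/.3)],"spin",round(-da/np.pi,4)); a+=da
def yaw():
    p,M,s=tool(); return np.degrees(np.arctan2(M[1,1],M[0,1]))
E
python3 - <<'E'
from h import *
d=np.load("pics/top0.npy"); P=cloud(d,cam("top"))
for x in np.arange(.1,.6,.1):
  print([round(float(P[(abs(P[...,0]-x)<.05)&(abs(P[...,1]-y)<.05)][:,2].max(initial=-1)),2) for y in np.arange(.2,.8,.1)])
plan((.483,.111,.16),-210.8,30)
E
```

```text
[0.01, 0.68, 0.01, 0.01, 0.35, 0.01, 0.01]
[0.01, 0.73, 0.73, 0.01, 0.35, 0.13, 0.01]
[0.05, 0.01, 0.01, 0.01, 0.11, 0.16, 0.01]
[0.05, 0.05, 0.05, 0.01, 0.14, 0.14, 0.01]
[0.05, 0.05, 0.05, 0.01, 0.14, 0.14, -1.0]
dist/row mm 20.909514860132877 deg/row -7.026666666666667
[-0.049, -0.049, 0.008] spin 0.039
[-0.054, -0.043, 0.008] spin 0.039
[-0.059, -0.036, 0.008] spin 0.039
[-0.063, -0.028, 0.008] spin 0.039
[-0.066, -0.021, 0.008] spin 0.039
[-0.068, -0.012, 0.008] spin 0.039
[-0.069, -0.004, 0.008] spin 0.039
[-0.069, 0.005, 0.008] spin 0.039
[-0.068, 0.013, 0.008] spin 0.039
[-0.066, 0.021, 0.008] spin 0.039
[-0.063, 0.029, 0.008] spin 0.039
[-0.059, 0.037, 0.008] spin 0.039
[-0.054, 0.044, 0.008] spin 0.039
[-0.048, 0.05, 0.008] spin 0.039
[-0.042, 0.055, 0.008] spin 0.039
[-0.035, 0.06, 0.008] spin 0.039
[-0.027, 0.064, 0.008] spin 0.039
[-0.019, 0.067, 0.008] spin 0.039
[-0.011, 0.068, 0.008] spin 0.039
[-0.002, 0.069, 0.008] spin 0.039
[0.006, 0.069, 0.008] spin 0.039
[0.015, 0.068, 0.008] spin 0.039
[0.023, 0.065, 0.008] spin 0.039
[0.031, 0.062, 0.008] spin 0.039
[0.038, 0.058, 0.008] spin 0.039
[0.045, 0.053, 0.008] spin 0.039
[0.051, 0.047, 0.008] spin 0.039
[0.056, 0.04, 0.008] spin 0.039
[0.061, 0.033, 0.008] spin 0.039
[0.064, 0.025, 0.008] spin 0.039
```

Possible confusions (top-view pixels): the blue pucks (376,286) and (459,288) and the purple puck (406,290) are look-alikes outside the tray. The steel cap is at (434,220). The real vials, orange with white caps inside the tray, are at (457,207), (418,235) and (450,237); the close crop showed orange bodies on all three, so there are three. The tab with the stud is at (243,175) and the keys are at (174,204) round, (170,226) square and (166,250) bar. The box at (180,175) is a decoy.

```bash
python3 -m creep '[{"offset":[-0.049,-0.049,0],"spin":0.039,"claw":0.4},{"offset":[-0.054,-0.043,0],"spin":0.039,"claw":0.4},{"offset":[-0.059,-0.036,0],"spin":0.039,"claw":0.4},{"offset":[-0.063,-0.028,0],"spin":0.039,"claw":0.4},{"offset":[-0.066,-0.021,0],"spin":0.039,"claw":0.4},{"offset":[-0.068,-0.012,0],"spin":0.039,"claw":0.4},{"offset":[-0.069,-0.004,0],"spin":0.039,"claw":0.4},{"offset":[-0.069,0.005,0],"spin":0.039,"claw":0.4}]'
python3 - <<'E'
from h import *
p,M,s=tool();print(p,yaw(),s["width"],s["joint_positions"].round(2),M[2])
plan((.483,.111,.16),(-135.6-yaw()),22)
E
```

```text
time_s: 0.82
ee_pos: [0.2562, 0.5073, 0.2311]
ee_rot: [-0.0, 0.583, 0.812, -0.0]
contact_force: [0.4, -0.1, -0.0]
width: 0.034
[0.25619736 0.50733986 0.23108218] 18.611133255012653 0.03399203998557932 [-1.42  0.31  0.25  1.83 -0.09  1.02 -0.8 ] [-2.47903679e-04 -3.72320610e-04 -9.99999900e-01]
dist/row mm 21.00656125552769 deg/row -7.009596966136939
[-0.068, 0.013, 0.011] spin 0.0389
[-0.066, 0.022, 0.011] spin 0.0389
[-0.063, 0.029, 0.011] spin 0.0389
[-0.059, 0.037, 0.011] spin 0.0389
[-0.054, 0.044, 0.011] spin 0.0389
[-0.048, 0.05, 0.011] spin 0.0389
[-0.041, 0.055, 0.011] spin 0.0389
[-0.034, 0.06, 0.011] spin 0.0389
[-0.027, 0.064, 0.011] spin 0.0389
[-0.019, 0.067, 0.011] spin 0.0389
[-0.011, 0.068, 0.011] spin 0.0389
[-0.002, 0.069, 0.011] spin 0.0389
[0.006, 0.069, 0.011] spin 0.0389
[0.015, 0.068, 0.011] spin 0.0389
[0.023, 0.065, 0.011] spin 0.0389
[0.031, 0.062, 0.011] spin 0.0389
[0.038, 0.058, 0.011] spin 0.0389
[0.045, 0.053, 0.011] spin 0.0389
[0.051, 0.047, 0.011] spin 0.0389
[0.056, 0.04, 0.011] spin 0.0389
[0.061, 0.033, 0.011] spin 0.0389
[0.064, 0.026, 0.011] spin 0.0389
```

```bash
python3 -m creep '[{"offset":[-0.068,0.013,0.011],"spin":0.039,"claw":0.4},{"offset":[-0.066,0.022,0.011],"spin":0.039,"claw":0.4},{"offset":[-0.063,0.029,0.011],"spin":0.039,"claw":0.4},{"offset":[-0.059,0.037,0.011],"spin":0.039,"claw":0.4},{"offset":[-0.054,0.044,0.011],"spin":0.039,"claw":0.4},{"offset":[-0.048,0.05,0.011],"spin":0.039,"claw":0.4},{"offset":[-0.041,0.055,0.011],"spin":0.039,"claw":0.4},{"offset":[-0.034,0.06,0.011],"spin":0.039,"claw":0.4}]'
python3 - <<'E'
from h import *
p,M,s=tool();print(p,yaw(),s["width"],s["joint_positions"].round(2),M[2])
plan((.483,.111,.16),(-135.6-yaw()),14)
E
```

```text
time_s: 1.48
ee_pos: [0.3394, 0.3634, 0.2047]
ee_rot: [-0.0, 0.897, 0.442, -0.0]
contact_force: [0.1, 0.8, -0.3]
width: 0.034
[0.33939346 0.36344558 0.20467502] -37.54955508184611 0.03396225238199066 [-1.37  0.23  0.49  2.03 -0.13  0.92 -1.46] [-1.33585444e-04 -1.72336680e-04 -9.99999976e-01]
dist/row mm 20.989242671057582 deg/row -7.0036032084395625
[-0.027, 0.064, 0.011] spin 0.0389
[-0.019, 0.067, 0.011] spin 0.0389
[-0.011, 0.068, 0.011] spin 0.0389
[-0.002, 0.069, 0.011] spin 0.0389
[0.006, 0.069, 0.011] spin 0.0389
[0.015, 0.068, 0.011] spin 0.0389
[0.023, 0.065, 0.011] spin 0.0389
[0.031, 0.062, 0.011] spin 0.0389
[0.038, 0.058, 0.011] spin 0.0389
[0.045, 0.053, 0.011] spin 0.0389
[0.051, 0.047, 0.011] spin 0.0389
[0.056, 0.04, 0.011] spin 0.0389
[0.061, 0.033, 0.011] spin 0.0389
[0.064, 0.026, 0.011] spin 0.0389
```

```bash
python3 -m creep '[{"offset":[-0.027,0.064,0.011],"spin":0.039,"claw":0.4},{"offset":[-0.019,0.067,0.011],"spin":0.039,"claw":0.4},{"offset":[-0.011,0.068,0.011],"spin":0.039,"claw":0.4},{"offset":[-0.002,0.069,0.011],"spin":0.039,"claw":0.4},{"offset":[0.006,0.069,0.011],"spin":0.039,"claw":0.4},{"offset":[0.015,0.068,0.011],"spin":0.039,"claw":0.4},{"offset":[0.023,0.065,0.011],"spin":0.039,"claw":0.4},{"offset":[0.031,0.062,0.011],"spin":0.039,"claw":0.4}]'
python3 -m creep '[{"offset":[0.038,0.058,0.011],"spin":0.039,"claw":0.4},{"offset":[0.045,0.053,0.011],"spin":0.039,"claw":0.4},{"offset":[0.051,0.047,0.011],"spin":0.039,"claw":0.4},{"offset":[0.056,0.04,0.011],"spin":0.039,"claw":0.4},{"offset":[0.061,0.033,0.011],"spin":0.039,"claw":0.4},{"offset":[0.064,0.026,0.011],"spin":0.039,"claw":0.4},{"offset":[0,0,0],"spin":0,"claw":0.4},{"offset":[0,0,0],"spin":0,"claw":0.4}]'
python3 - <<'E'
from h import *
p,M,s=tool();print(p,yaw(),s["width"],s["joint_positions"].round(2),M[2])
im,d,cm=shot("wrist","w1"); print(proj(cm,(.4835,.111,.071)))
P=cloud(d,cm); blobs(P,.06,.08,(.4,.7,-.1,.2),20)
E
```

```text
time_s: 2.15
ee_pos: [0.4224, 0.2195, 0.1783]
ee_rot: [-0.0, 0.999, -0.032, -0.0]
contact_force: [0.1, -0.1, 0.0]
width: 0.0341
time_s: 2.82
ee_pos: [0.4843, 0.1114, 0.1585]
ee_rot: [0.001, 0.922, -0.387, -0.0]
contact_force: [0.0, -0.1, -0.0]
width: 0.0344
[0.48432048 0.11136226 0.15845057] -135.54691704118446 0.034369301166085914 [-1.08  0.39  0.91  2.09 -0.41  0.85 -2.29] [ 3.84294599e-04  1.01059170e-03 -9.99999416e-01]
(np.float64(324.9267828764512), np.float64(204.66247040381643))
px [325.  43.] n 2311 mean [0.571 0.022 0.065] mid [0.5714 0.022  0.0638] ext [0.039 0.04  0.008]
px [407. 100.] n 769 mean [0.498  0.0083 0.0755] mid [ 0.4905 -0.0013  0.07  ] ext [0.045 0.043 0.02 ]
px [324. 205.] n 230 mean [0.4831 0.1119 0.0688] mid [0.4824 0.1124 0.066 ] ext [0.013 0.013 0.012]
```

View pics/w1.png

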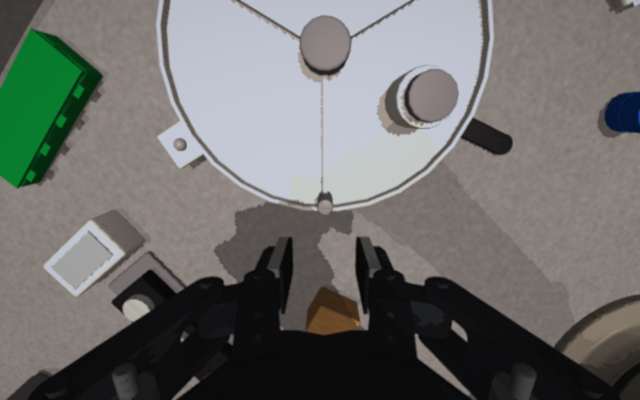

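```bash
python3 -m creep '[{"offset":[0,0,0.09],"spin":0,"claw":0.4},{"offset":[0,0,0.09],"spin":0,"claw":0.4},{"offset":[0,0,0.09],"spin":0,"claw":0.4},{"offset":[0,0,0.09],"spin":0,"claw":0.4},{"offset":[0,0,0],"spin":0,"claw":0.25},{"offset":[0,0,0],"spin":0,"claw":0.25}]'
python3 - <<'E'
from h import *
p,M,s=tool();print(p,yaw(),s["width"],s["contact_force"])
im,d,cm=shot("wrist","w2")
# arc rows
c=np.array([.571,.0205]); r=.127; n=24; tot=127.1-2
a0=np.arctan2(*(p[:2]-c)[::-1]); print(np.degrees(a0),np.linalg.norm(p[:2]-c)); yw=np.radians(yaw()); cur=p[:2].copy()
for i in range(1,n+1):
    a=a0+np.radians(tot)*i/n; t=c+r*np.array([np.cos(a),np.sin(a)]); d=t-cur; y=np.array([np.cos(yw),np.sin(yw)]); x=np.array([-y[1],y[0]])
    # z down: x = y cross z
    x=np.array([-y[1],y[0]]);
    x=np.cross([*y,0],[0,0,-1])[:2]
    print(i,(np.array([d@x,d@y])/.3).round(4)); cur=t; yw+=np.radians(tot)/n
print(-tot/n/180)
E
```

```text
time_s: 3.37
ee_pos: [0.4833, 0.113, 0.0503]
ee_rot: [0.001, 0.923, -0.386, -0.001]
contact_force: [-0.5, 0.0, 1.4]
width: 0.0214
[0.48326639 0.11295961 0.05034838] -135.36707347089666 0.02136142791282271 [-0.48168587  0.04515021  1.42267923]
133.49762577560122 0.1274596630943342
1 [0.0025 0.0385]
2 [0.001  0.0385]
3 [0.001  0.0385]
4 [0.001  0.0385]
5 [0.001  0.0385]
6 [0.001  0.0385]
7 [0.001  0.0385]
8 [0.001  0.0385]
9 [0.001  0.0385]
10 [0.001  0.0385]
11 [0.001  0.0385]
12 [0.001  0.0385]
13 [0.001  0.0385]
14 [0.001  0.0385]
15 [0.001  0.0385]
16 [0.001  0.0385]
17 [0.001  0.0385]
18 [0.001  0.0385]
19 [0.001  0.0385]
20 [0.001  0.0385]
21 [0.001  0.0385]
22 [0.001  0.0385]
23 [0.001  0.0385]
24 [0.001  0.0385]
-0.02895833333333333
```

View pics/w2.png

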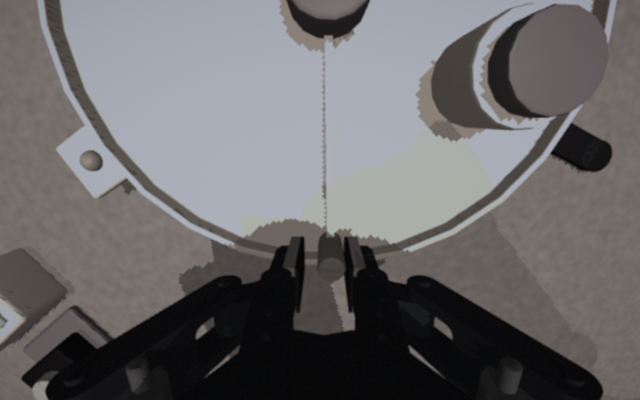

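```bash
python3 -m creep '[{"offset":[0.002,0.0385,0],"spin":-0.029,"claw":0.25},{"offset":[0.001,0.0385,0],"spin":-0.029,"claw":0.25},{"offset":[0.001,0.0385,0],"spin":-0.029,"claw":0.25},{"offset":[0.001,0.0385,0],"spin":-0.029,"claw":0.25},{"offset":[0.001,0.0385,0],"spin":-0.029,"claw":0.25},{"offset":[0.001,0.0385,0],"spin":-0.029,"claw":0.25},{"offset":[0.001,0.0385,0],"spin":-0.029,"claw":0.25},{"offset":[0.001,0.0385,0],"spin":-0.029,"claw":0.25}]'
python3 - <<'E'
from h import *
p,M,s=tool();c=np.array([.571,.0205]);d=p[:2]-c
print(p,yaw(),s["joint_positions"].round(2),"r",np.linalg.norm(d),"ang",np.degrees(np.arctan2(d[1],d[0])))
im,d,cm=shot("wrist","w3")
E
```

```text
time_s: 4.08
ee_pos: [0.4459, 0.0315, 0.0525]
ee_rot: [-0.001, 1.0, -0.029, 0.001]
contact_force: [-1.4, 3.1, -0.2]
width: 0.0215
[0.44586227 0.03145924 0.05253424] -93.35932071211857 [-0.63  0.44  0.52  2.26 -0.42  0.54 -1.42] r 0.1256167023538725 ang 174.99495507512907
```

View pics/w3.png

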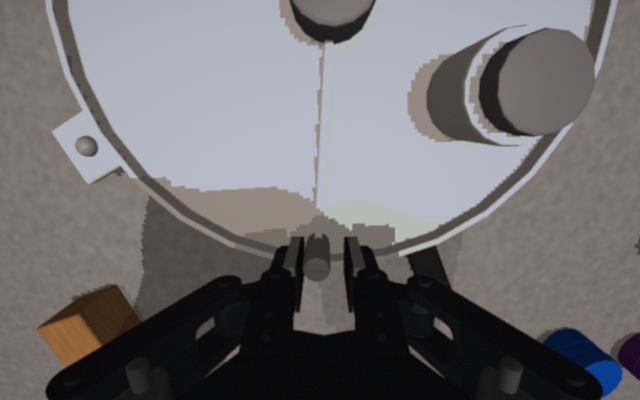

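```bash
python3 -m creep '[{"offset":[0.001,0.0385,0],"spin":-0.029,"claw":0.25},{"offset":[0.001,0.0385,0],"spin":-0.029,"claw":0.25},{"offset":[0.001,0.0385,0],"spin":-0.029,"claw":0.25},{"offset":[0.001,0.0385,0],"spin":-0.029,"claw":0.25},{"offset":[0.001,0.0385,0],"spin":-0.029,"claw":0.25},{"offset":[0.001,0.0385,0],"spin":-0.029,"claw":0.25},{"offset":[0.001,0.0385,0],"spin":-0.029,"claw":0.25},{"offset":[0.001,0.0385,0],"spin":-0.029,"claw":0.25}]'
python3 - <<'E'
from h import *
p,M,s=tool();c=np.array([.571,.0205]);d=p[:2]-c
print(p,yaw(),s["joint_positions"].round(2),"r",np.linalg.norm(d),"ang",np.degrees(np.arctan2(d[1],d[0])))
E
```

```text
time_s: 4.8
ee_pos: [0.4714, -0.056, 0.0523]
ee_rot: [0.0, 0.945, 0.327, 0.001]
contact_force: [-0.5, 2.2, 0.4]
width: 0.0215
[ 0.4714271  -0.05601464  0.0523305 ] -51.78725068067514 [-0.27  0.44  0.31  2.18 -0.25  0.55 -0.67] r 0.12557568201679237 ang -142.4603030305351
```

```bash
python3 -m creep '[{"offset":[0.001,0.0385,0],"spin":-0.029,"claw":0.25},{"offset":[0.001,0.0385,0],"spin":-0.029,"claw":0.25},{"offset":[0.001,0.0385,0],"spin":-0.029,"claw":0.25},{"offset":[0.001,0.0385,0],"spin":-0.029,"claw":0.25},{"offset":[0.001,0.0385,0],"spin":-0.029,"claw":0.25},{"offset":[0.001,0.0385,0],"spin":-0.029,"claw":0.25},{"offset":[0.001,0.0385,0],"spin":-0.029,"claw":0.25},{"offset":[0,0,0],"spin":0,"claw":0.25}]'
python3 - <<'E'
from h import *
p,M,s=tool();c=np.array([.571,.0205]);d=p[:2]-c
print(p,yaw(),s["joint_positions"].round(2),"r",np.linalg.norm(d),"ang",np.degrees(np.arctan2(d[1],d[0])))
im,d,cm=shot("wrist","w4");im,d,cm=shot("top","t4")
cv2.imwrite("pics/c4.png",cv2.resize(im[120:290,220:380,::-1],None,fx=3.5,fy=3.5,interpolation=cv2.INTER_CUBIC))
im,d,cm=shot("scene","s4")
cv2.imwrite("pics/c5.png",cv2.resize(im[140:270,230:400,::-1],None,fx=4,fy=4,interpolation=cv2.INTER_CUBIC))
E
```

```text
time_s: 5.47
ee_pos: [0.5386, -0.1024, 0.0526]
ee_rot: [0.002, 0.795, 0.606, 0.001]
contact_force: [0.8, 0.4, -0.4]
width: 0.0215
[ 0.53863381 -0.10235888  0.05257023] -15.356738601871958 [-0.04  0.51  0.14  2.01 -0.11  0.62 -0.09] r 0.12705068351322996 ang -104.75878751928865
```

View pics/w4.png

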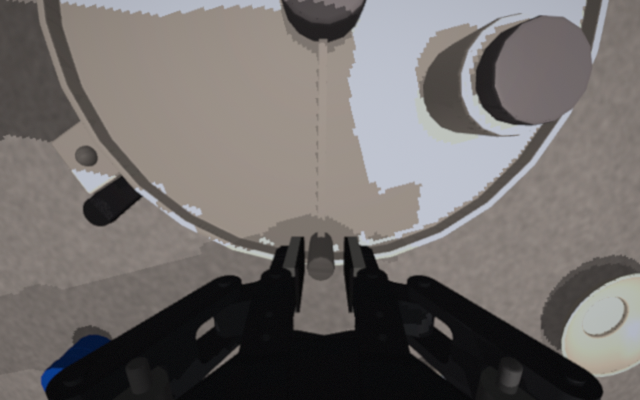

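View pics/c4.png

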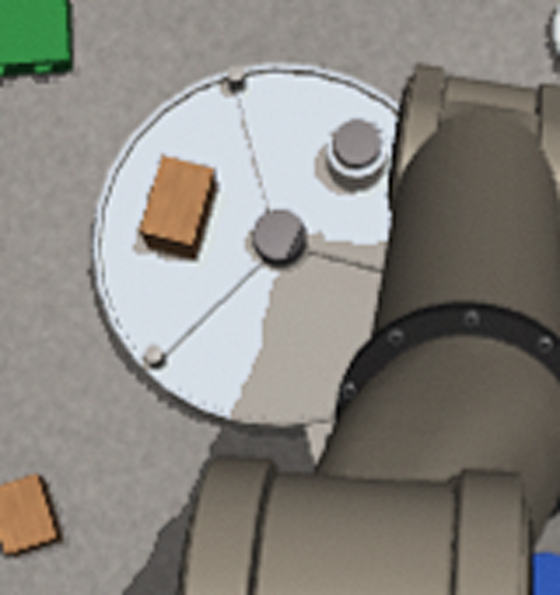

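View pics/c5.png

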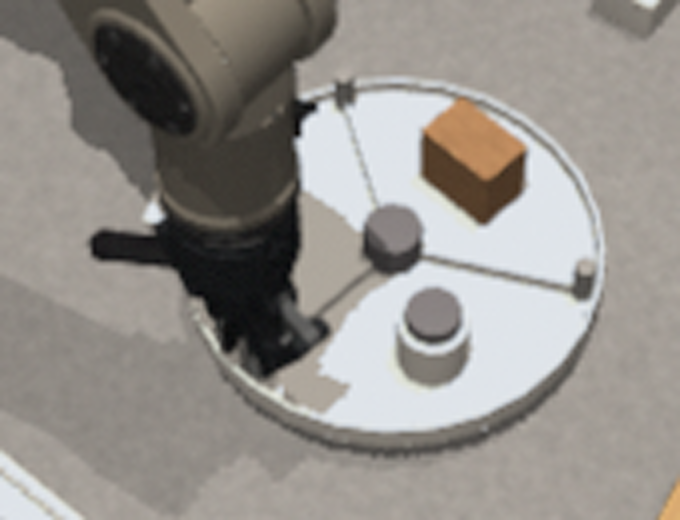

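```bash
python3 - <<'E'
from h import *
cm=cam("top")
# pointer dir from initial top & scene images
for n,(r0,r1,c0,c1),hub in(("top",(225,270,310,335),None),("scene",(190,215,245,285),None)):
    cmn=cam(n); im=cv2.imread(f"pics/{n}0.png"); m=(im.max(2)<70).astype(np.uint8); mm=np.zeros_like(m); mm[r0:r1,c0:c1]=m[r0:r1,c0:c1]
    k,l,st,ce=cv2.connectedComponentsWithStats(mm); i=1+st[1:,4].argmax()
    v,u=np.nonzero(l==i); W=np.array([onz(cmn,a,b,.008)[:2] for a,b in zip(u,v)]); w=W-W.mean(0); e=np.linalg.svd(w,full_matrices=False)[2][0]
    d=np.load(f"pics/{n}0.npy"); P=cloud(d,cmn); q=P[(P[...,2]>.058)&(P[...,2]<.07)&(np.hypot(P[...,0]-.571,P[...,1]-.0205)<.03)]
    h=(q.max(0)+q.min(0))[:2]/2; o=W.mean(0)-h
    print(n,st[i],W.mean(0),"axis dir",np.degrees(np.arctan2(e[1],e[0])),"from hub",np.degrees(np.arctan2(o[1],o[0]))+360,h)
def g(x,y,z): return onz(cm,220+(x+.5)/3.5-.5,120+(y+.5)/3.5-.5,z)
h=g(280,236,.066)
for nm,q,off in(("peg2",g(154,355,.071),60),("peg1",g(236,83,.071),180)):
    d=q-h; print(nm,np.linalg.norm(d),"tab ang",(np.degrees(np.arctan2(d[1],d[0]))+off)%360)
cw=cam("wrist"); h=np.array([.571,.0205,0])
for nm,(u,v),z in(("stud",(86,155),.036),("tip",(98,210),.008)):
    w=onz(cw,u,v,z); d=w-h; print(nm,w,np.linalg.norm(d[:2]),(np.degrees(np.arctan2(d[1],d[0])))%360)
E
```

```text
top [315 236  18  29 230] [ 0.41077049 -0.04041573] axis dir -159.0780550393836 from hub 200.82559227460345 [0.56981557 0.02008114]
scene [253 198  22   9 152] [ 0.40920037 -0.04552459] axis dir 19.58657037258942 from hub 201.7112076625382 [0.57528126 0.02060465]
peg2 0.1281119632417242 tab ang 193.66797177491725
peg1 0.12193856672975881 tab ang 194.8684059017164
stud [ 0.41884034 -0.0141178   0.036     ] 0.15604792562585637 192.8171779131579
tip [ 0.38452667 -0.04794859  0.008     ] 0.1986391527106912 200.1566235568658
```

```bash
python3 -m creep '[{"offset":[0,0.018,0],"spin":-0.0134,"claw":0.25},{"offset":[0,0.018,0],"spin":-0.0134,"claw":0.25},{"offset":[0,0.018,0],"spin":-0.0134,"claw":0.25},{"offset":[0,0,0],"spin":0,"claw":0.25},{"offset":[0,0,0],"spin":0,"claw":0.25}]'
python3 - <<'E'
from h import *
p,M,s=tool();c=np.array([.571,.0205]);d=p[:2]-c
print(p,yaw(),s["width"],"r",np.linalg.norm(d),"ang",np.degrees(np.arctan2(d[1],d[0])))
im,d,cm=shot("wrist","w5");im2,d2,cm2=shot("top","t5")
cv2.imwrite("pics/c6.png",cv2.resize(im2[120:240,240:350,::-1],None,fx=5,fy=5,interpolation=cv2.INTER_CUBIC))
cv2.imwrite("pics/c7.png",cv2.resize(im[80:280,40:360,::-1],None,fx=2.5,fy=2.5,interpolation=cv2.INTER_CUBIC))
E
```

```text
time_s: 6.03
ee_pos: [0.551, -0.105, 0.0509]
ee_rot: [0.0, 0.757, 0.654, -0.0]
contact_force: [-0.4, -0.0, -0.1]
width: 0.0209
[ 0.55098053 -0.10502421  0.05093678] -8.339186302676511 0.020901576083278174 r 0.127110610380565 ang -99.06161091763288
```

View pics/c6.png

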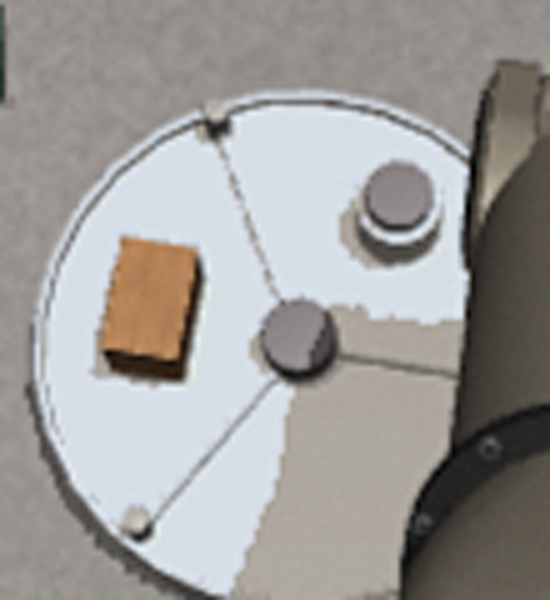

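View pics/c7.png

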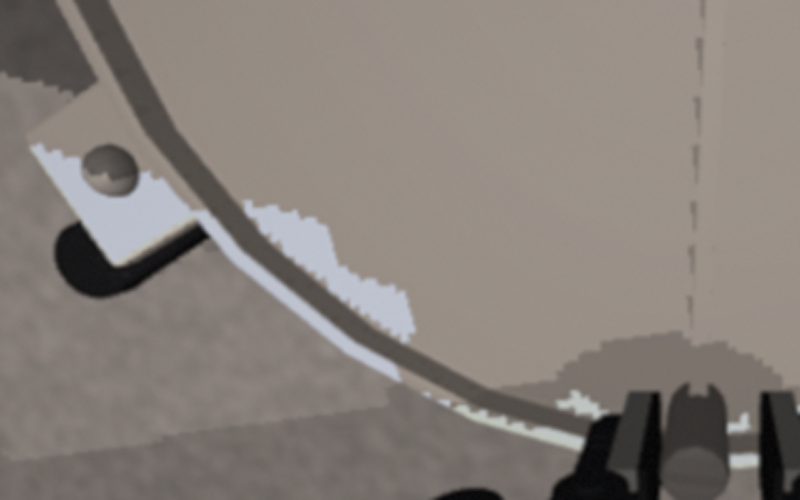

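```bash
python3 - <<'E'
from h import *
cm=cam("top")
def g(x,y,z): return onz(cm,240+(x+.5)/5-.5,120+(y+.5)/5-.5,z)
h=g(299,338,.066)
for nm,q,off in(("peg2",g(136,523,.071),60),("peg1",g(216,117,.071),180)):
    d=q-h; print(nm,np.linalg.norm(d),"tab ang",(np.degrees(np.arctan2(d[1],d[0]))+off)%360)
cw=cam("wrist"); h=np.array([.571,.0205,0])
for nm,(u,v),z in(("stud",(40+110/2.5,80+165/2.5),.038),("tip",(40+96/2.5,80+257/2.5),.008)):
    w=onz(cw,u,v,z); d=w-h; print(nm,w,np.linalg.norm(d[:2]),(np.degrees(np.arctan2(d[1],d[0])))%360)
E
```

```text
peg2 0.12783994743523697 tab ang 198.91501965425948
peg1 0.12652371620349326 tab ang 199.32975273709724
stud [ 0.42680489 -0.02822336  0.038     ] 0.15220444894976 198.67005046967148
tip [ 0.38760624 -0.05015633  0.008     ] 0.1965339319210332 201.07023558169698
```

```bash
python3 -m creep '[{"offset":[0,0,-0.01],"spin":0,"claw":0.25},{"offset":[0,0,0],"spin":0,"claw":0.21},{"offset":[0,0,0],"spin":0,"claw":0.19},{"offset":[0,0,0],"spin":0,"claw":0.17},{"offset":[0,0,0],"spin":0,"claw":0.165},{"offset":[0,0,0],"spin":0,"claw":0.165}]'
python3 - <<'E'
from h import *
p,M,s=tool();c=np.array([.571,.0205]);d=p[:2]-c
print(p,yaw(),s["width"],"r",np.linalg.norm(d),"ang",np.degrees(np.arctan2(d[1],d[0])))
E
python3 -m creep '[{"offset":[0,0,0],"spin":0,"claw":0.25},{"offset":[0,0,0],"spin":0,"claw":0.35},{"offset":[0,0,-0.09],"spin":0,"claw":0.35},{"offset":[0,0,-0.09],"spin":0,"claw":0.5},{"offset":[0,0,-0.09],"spin":0,"claw":0.7},{"offset":[0,0,-0.09],"spin":0,"claw":0.7},{"offset":[0,0,0],"spin":0,"claw":0.7}]'
python3 - <<'E'
from h import *
p,M,s=tool();print(p,yaw(),s["joint_positions"].round(2),s["width"])
im,d,cm=shot("wrist","w6")
plan((.4,-.25,.15),0,8)
E
```

```text
time_s: 6.63
ee_pos: [0.5511, -0.1053, 0.0536]
ee_rot: [-0.0, 0.756, 0.655, -0.0]
contact_force: [-1.8, 0.3, 0.8]
width: 0.014
[ 0.55112382 -0.10529399  0.05364995] -8.203908678428906 0.01398868708553877 r 0.12735458515178832 ang -98.97883680187338
time_s: 7.22
ee_pos: [0.5548, -0.1059, 0.1671]
ee_rot: [0.003, 0.756, 0.655, 0.003]
contact_force: [0.8, 0.3, -0.4]
width: 0.0601
[ 0.55481896 -0.10590442  0.16705217] -8.217762178589034 [-0.03  0.36  0.13  1.9  -0.06  0.87 -0.01] 0.060143572795150424
dist/row mm 26.41631119483549 deg/row 0.0
[-0.069, -0.055, 0.006] spin -0.0
[-0.069, -0.055, 0.006] spin -0.0
[-0.069, -0.055, 0.006] spin -0.0
[-0.069, -0.055, 0.006] spin -0.0
[-0.069, -0.055, 0.006] spin -0.0
[-0.069, -0.055, 0.006] spin -0.0
[-0.069, -0.055, 0.006] spin -0.0
[-0.069, -0.055, 0.006] spin -0.0
```

View pics/w6.png

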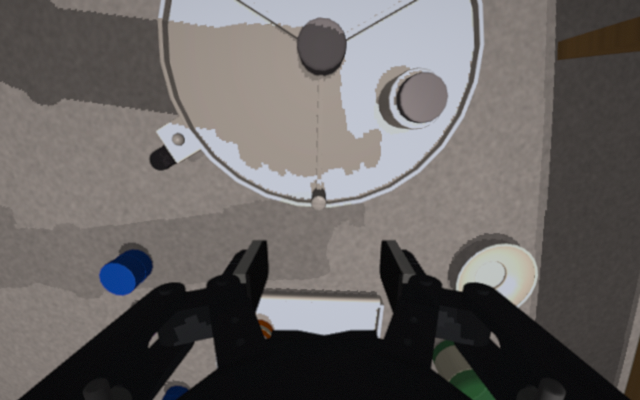

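```bash
python3 - <<'E'
from h import *
for n in("top","scene"):
    im,d,cm=shot(n,n[0]+"7"); P=cloud(d,cm); print(n); blobs(P,.034,.055,(.35,.7,-.45,-.22),20)
cm=cam("wrist"); h=np.array([.571,.0205,0])
for nm,(u,v),z in(("stud",(178,139),.038),("tip",(160,160),.008),("hub",(322,46),.066)):
    w=onz(cm,u,v,z); d=w-h; print(nm,w,np.linalg.norm(d[:2]),(np.degrees(np.arctan2(d[1],d[0])))%360)
plan((.442,-.286,.12),0,8)
E
```

```text
top
px [437. 148.] n 61 mean [ 0.6744 -0.3507  0.0445] mid [ 0.6817 -0.3571  0.0446] ext [0.032 0.045 0.021]
px [457. 207.] n 205 mean [ 0.514  -0.3928  0.0424] mid [ 0.5145 -0.3936  0.0418] ext [0.041 0.041 0.014]
px [418. 235.] n 208 mean [ 0.4424 -0.2852  0.0425] mid [ 0.4431 -0.2851  0.0428] ext [0.04  0.043 0.014]
px [450. 237.] n 211 mean [ 0.4352 -0.3672  0.0428] mid [ 0.4357 -0.3676  0.0426] ext [0.04  0.041 0.016]
scene
px [221. 274.] n 224 mean [ 0.4469 -0.2868  0.0406] mid [ 0.4454 -0.2862  0.0399] ext [0.042 0.04  0.011]
px [197. 301.] n 248 mean [ 0.4395 -0.3703  0.0408] mid [ 0.439  -0.3701  0.0405] ext [0.041 0.041 0.012]
px [218. 327.] n 267 mean [ 0.5178 -0.3962  0.0407] mid [ 0.5168 -0.3957  0.0399] ext [0.042 0.041 0.012]
stud [ 0.42462356 -0.03202619  0.038     ] 0.15551547286766673 199.74017887044863
tip [ 0.38409726 -0.04983827  0.008     ] 0.1997000435370404 200.6231372604136
hub [0.5669285  0.01918374 0.066     ] 0.004278974459411612 197.9152659580597
dist/row mm 26.906806930848695 deg/row 0.0
[-0.081, -0.034, 0.017] spin -0.0
[-0.081, -0.034, 0.017] spin -0.0
[-0.081, -0.034, 0.017] spin -0.0
[-0.081, -0.034, 0.017] spin -0.0
[-0.081, -0.034, 0.017] spin -0.0
[-0.081, -0.034, 0.017] spin -0.0
[-0.081, -0.034, 0.017] spin -0.0
[-0.081, -0.034, 0.017] spin -0.0
```

View pics/t7.png

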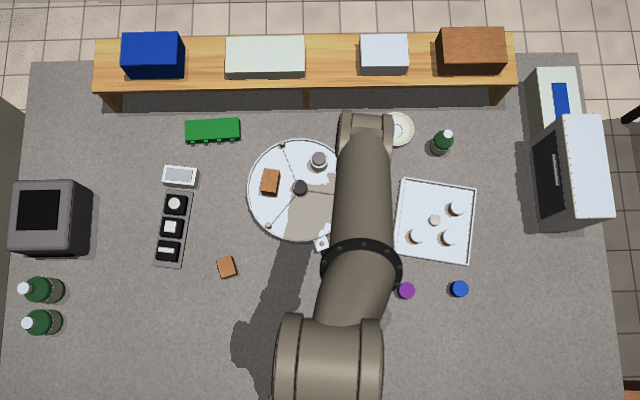

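```bash
python3 -m creep '[{"offset":[-0.081,-0.034,0.01],"spin":0,"claw":0.72},{"offset":[-0.081,-0.034,0.01],"spin":0,"claw":0.72},{"offset":[-0.081,-0.034,0.01],"spin":0,"claw":0.72},{"offset":[-0.081,-0.034,0.01],"spin":0,"claw":0.72},{"offset":[-0.081,-0.034,0.02],"spin":0,"claw":0.72},{"offset":[-0.081,-0.034,0.02],"spin":0,"claw":0.72},{"offset":[-0.081,-0.034,0.02],"spin":0,"claw":0.72},{"offset":[-0.081,-0.034,0.02],"spin":0,"claw":0.72}]'
python3 -m creep '[{"offset":[0,0,0],"spin":0,"claw":0.72}]'
python3 - <<'E'
from h import *
im,d,cm=shot("wrist","w8"); P=cloud(d,cm); blobs(P,.036,.055,(.35,.7,-.45,-.22),60)
p,M,s=tool();print(p,s["width"]); goto((.444,-.286,.011))
# tab check
im,d,cm=shot("top","t8")
cv2.imwrite("pics/c8.png",cv2.resize(im[130:275,240:360,::-1],None,fx=4,fy=4,interpolation=cv2.INTER_CUBIC))
E
```

```text
time_s: 8.03
ee_pos: [0.4412, -0.2865, 0.124]
ee_rot: [-0.001, 0.756, 0.655, -0.001]
contact_force: [0.6, -0.9, -0.4]
width: 0.0613
time_s: 8.12
ee_pos: [0.4375, -0.2904, 0.1233]
ee_rot: [-0.002, 0.758, 0.652, -0.002]
contact_force: [-0.6, -0.3, 0.5]
width: 0.0615
px [332. 198.] n 1944 mean [ 0.4441 -0.2828  0.041 ] mid [ 0.4442 -0.2838  0.0396] ext [0.042 0.042 0.007]
px [605. 238.] n 1241 mean [ 0.6747 -0.3519  0.0461] mid [ 0.6823 -0.3599  0.0455] ext [0.035 0.049 0.019]
px [337. 288.] n 1535 mean [ 0.4368 -0.3667  0.041 ] mid [ 0.4367 -0.3683  0.0396] ext [0.042 0.042 0.007]
[ 0.43954331 -0.28817292  0.12376525] 0.061462930956077244
offset units [0.0094 0.0152 0.3758] mm [  2.8   4.6 112.7] rows>= 3.0
```

View pics/w8.png

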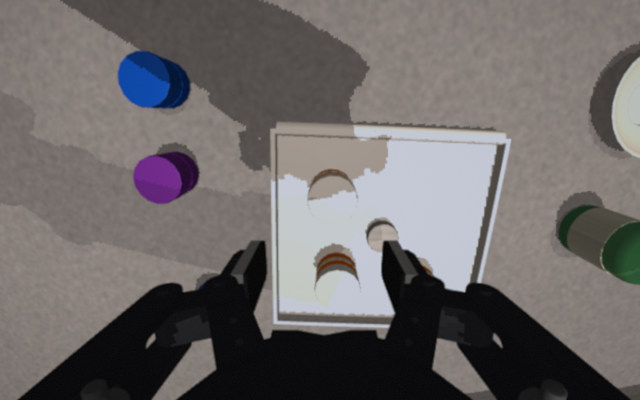

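View pics/c8.png

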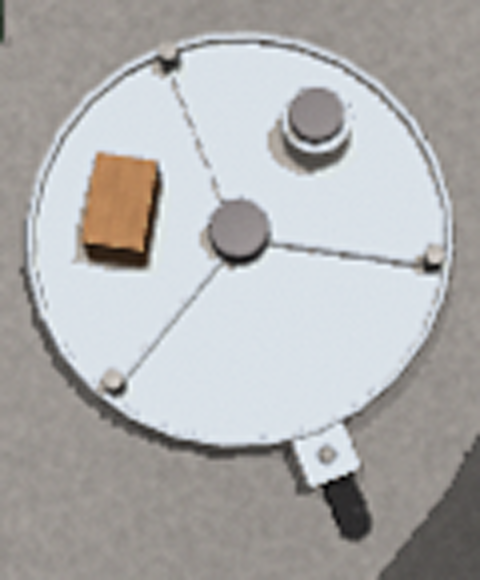

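```bash
python3 - <<'E'
from h import *
cm=cam("top")
def g(x,y,z): return onz(cm,240+(x+.5)/4-.5,130+(y+.5)/4-.5,z)
h=g(239,231,.066)
for nm,q,off in(("peg2",g(113,381,.071),60),("peg1",g(168,57,.071),180),("peg0",g(432,256,.071),-60),("stud",g(327,455,.037),0),("tip",g(354,528,.008),0),("ptr",g(343,500,.008),0)):
    d=q-h; print(nm,np.linalg.norm(d),"tab ang",(np.degrees(np.arctan2(d[1],d[0]))+off)%360)
E
python3 -m creep '[{"offset":[0.009,0.015,0.1],"spin":0,"claw":0.72},{"offset":[0,0,0.1],"spin":0,"claw":0.72},{"offset":[0,0,0.1],"spin":0,"claw":0.72},{"offset":[0,0,0.07],"spin":0,"claw":0.72},{"offset":[0,0,0],"spin":0,"claw":0.72},{"offset":[0,0,0],"spin":0,"claw":0.72}]'
python3 - <<'E'
from h import *
p,M,s=tool();print(p,s["width"]); goto((.444,-.285,.011))
im,d,cm=shot("wrist","w9")
E
```

```text
peg2 0.12703680315186 tab ang 200.26017448256712
peg1 0.1257936748649234 tab ang 200.91895038724053
peg0 0.12568728927387102 tab ang 200.71469732027316
stud 0.15558979368651726 tab ang 200.7072168807275
tip 0.20886390110718425 tab ang 200.76683097602725
ptr 0.18998908890933416 tab ang 200.8470287914288
time_s: 8.72
ee_pos: [0.4474, -0.2825, 0.0137]
ee_rot: [-0.002, 0.755, 0.655, -0.0]
contact_force: [-0.4, -0.4, 0.8]
width: 0.0616
[ 0.44742215 -0.28246079  0.01370605] 0.06157455989071355
offset units [-0.01   -0.0101  0.009 ] mm [-3.  -3.   2.7] rows>= 1.0
```

View pics/w9.png

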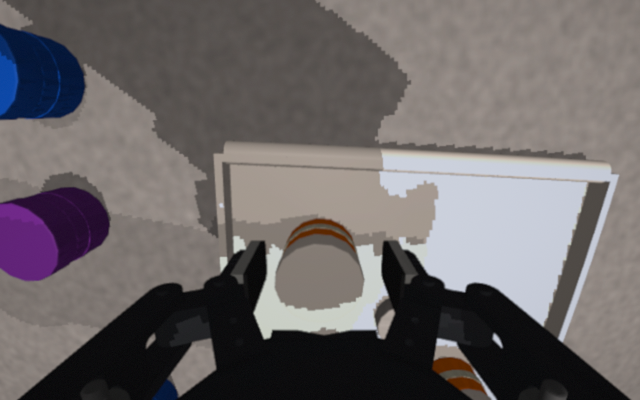

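```bash
python3 -m creep '[{"offset":[-0.009,-0.009,0.009],"spin":0,"claw":0.72},{"offset":[0,0,0],"spin":0,"claw":0.6},{"offset":[0,0,0],"spin":0,"claw":0.4},{"offset":[0,0,0],"spin":0,"claw":0.4},{"offset":[0,0,0],"spin":0,"claw":0.4},{"offset":[0,0,0],"spin":0,"claw":0.4}]'
python3 -m creep '[{"offset":[0,0,-0.09],"spin":0,"claw":0.4},{"offset":[0,0,-0.09],"spin":0,"claw":0.4},{"offset":[0,0,-0.09],"spin":0,"claw":0.4},{"offset":[0,0,-0.09],"spin":0,"claw":0.4},{"offset":[0,0,0],"spin":0,"claw":0.4}]'
python3 - <<'E'
from h import *
p,M,s=tool();print(p,yaw(),s["width"],s["joint_positions"].round(2))
im,d,cm=shot("wrist","w10")
c=np.array([.571,.0203]); 
for nm,da in(("lo",-38),("mid",0),("hi",38)):
    a=np.radians(200.8+da); print(nm,(c+.088*np.array([np.cos(a),np.sin(a)])).round(4),"yaw",(20.8+da))
E
```

```text
time_s: 9.27
ee_pos: [0.4451, -0.2869, 0.0134]
ee_rot: [0.001, 0.756, 0.655, 0.0]
contact_force: [-1.5, -0.8, 6.0]
width: 0.0403
time_s: 9.68
ee_pos: [0.4476, -0.2882, 0.1256]
ee_rot: [0.004, 0.756, 0.655, 0.002]
contact_force: [-0.1, -0.3, -0.1]
width: 0.0406
[ 0.4475821  -0.28819967  0.12562241] -8.22892260928946 0.04056134932573274 [ 0.3   0.37  0.19  2.01 -0.1   0.76  0.41]
lo [0.4869 0.0463] yaw -17.2
mid [ 0.4887 -0.0109] yaw 20.8
hi [ 0.5254 -0.055 ] yaw 58.8
```

View pics/w10.png

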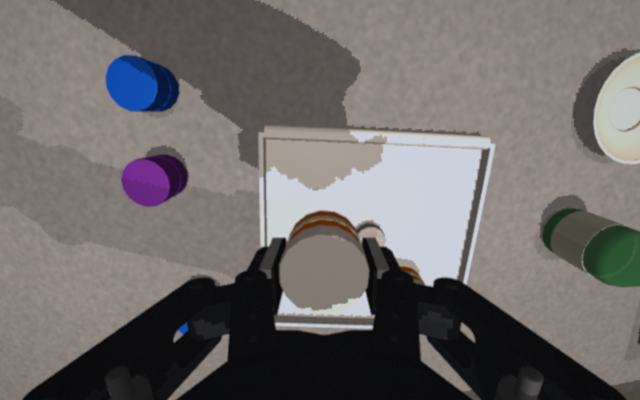

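```bash
python3 - <<'E'
from h import *
plan((.4869,.0463,.11),-9,12,)
E
```

```text
dist/row mm 28.03877947135096 deg/row -0.75
[0.093, -0.002, 0.004] spin 0.0042
[0.093, -0.003, 0.004] spin 0.0042
[0.093, -0.005, 0.004] spin 0.0042
[0.093, -0.006, 0.004] spin 0.0042
[0.093, -0.007, 0.004] spin 0.0042
[0.093, -0.008, 0.004] spin 0.0042
[0.093, -0.009, 0.004] spin 0.0042
[0.093, -0.011, 0.004] spin 0.0042
[0.093, -0.012, 0.004] spin 0.0042
[0.092, -0.013, 0.004] spin 0.0042
[0.092, -0.014, 0.004] spin 0.0042
[0.092, -0.016, 0.004] spin 0.0042
```

```bash
python3 -m creep '[{"offset":[0.093,-0.002,0],"spin":0.004,"claw":0.4},{"offset":[0.093,-0.003,0],"spin":0.004,"claw":0.4},{"offset":[0.093,-0.005,0],"spin":0.004,"claw":0.4},{"offset":[0.093,-0.006,0],"spin":0.004,"claw":0.4},{"offset":[0.093,-0.007,0],"spin":0.004,"claw":0.4},{"offset":[0.093,-0.008,0],"spin":0.004,"claw":0.4},{"offset":[0.093,-0.009,0],"spin":0.004,"claw":0.4},{"offset":[0.093,-0.011,0],"spin":0.004,"claw":0.4}]'
python3 -m creep '[{"offset":[0.093,-0.012,0.004],"spin":0.004,"claw":0.4},{"offset":[0.092,-0.013,0.004],"spin":0.004,"claw":0.4},{"offset":[0.092,-0.014,0.004],"spin":0.004,"claw":0.4},{"offset":[0.08,-0.016,0.004],"spin":0.004,"claw":0.4},{"offset":[0,0,0],"spin":0,"claw":0.4},{"offset":[0,0,0],"spin":0,"claw":0.4}]'
python3 - <<'E'
from h import *
p,M,s=tool();print(p,yaw(),s["width"],s["joint_positions"].round(2)); goto((.4869,.0463,.0475),np.radians(-17.2))
E
```

```text
time_s: 10.4
ee_pos: [0.4704, -0.0627, 0.1194]
ee_rot: [-0.0, 0.788, 0.616, -0.0]
contact_force: [1.1, 0.8, -0.3]
width: 0.0406
time_s: 10.9
ee_pos: [0.4823, 0.0452, 0.1145]
ee_rot: [-0.0, 0.802, 0.597, -0.0]
contact_force: [-0.6, -0.5, -0.5]
width: 0.0403
[0.48227476 0.04515187 0.11453023] -16.628741883809806 0.040263530070704344 [-0.32  0.33  0.11  2.11 -0.06  0.71 -0.46]
offset units [0.0081 0.0139 0.2234] mm [ 2.4  4.2 67. ] rows>= 2.0
tool y ang -0.29022629633676544 err world deg -0.5712581161901941 spin units (tool z down => -): 0.003173656201056634
```

```bash
python3 -m creep '[{"offset":[0.008,0.014,0.06],"spin":0,"claw":0.4},{"offset":[0,0,0.06],"spin":0,"claw":0.4},{"offset":[0,0,0.06],"spin":0,"claw":0.4},{"offset":[0,0,0.025],"spin":0,"claw":0.4},{"offset":[0,0,0],"spin":0,"claw":0.4},{"offset":[0,0,0],"spin":0,"claw":0.4}]'
python3 - <<'E'
from h import *
p,M,s=tool();print(p,yaw(),s["width"],s["contact_force"]); im,d,cm=shot("wrist","w11")
E
```

```text
time_s: 11.4
ee_pos: [0.4873, 0.0438, 0.0536]
ee_rot: [-0.0, 0.803, 0.596, -0.001]
contact_force: [0.8, 0.1, -0.5]
width: 0.0406
[0.48725705 0.04382598 0.05363555] -16.900918857500717 0.04055093143122448 [ 0.8147911   0.12434212 -0.45541491]
```

View pics/w11.png

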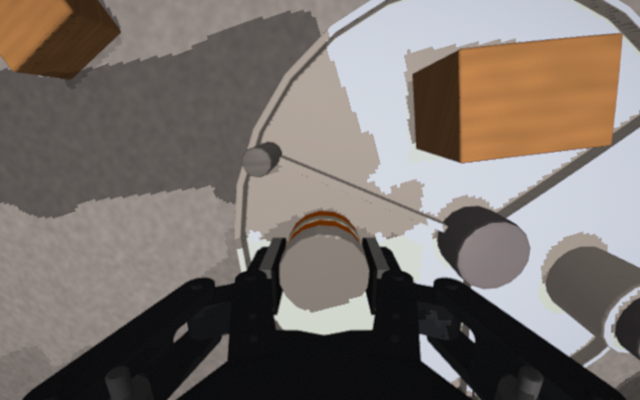

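Held upright in the marked bay, clear of the rib. I'll lower it the last 8 mm in small steps.

```bash
python3 -m creep '[{"offset":[0,0,0.01],"spin":0,"claw":0.4},{"offset":[0,0,0.008],"spin":0,"claw":0.4},{"offset":[0,0,0],"spin":0,"claw":0.4},{"offset":[0,0,0],"spin":0,"claw":0.4}]'
python3 -c "
from h import *
p,M,s=tool();print(p,s['contact_force'])"
```

```text
time_s: 11.78
ee_pos: [0.4877, 0.0448, 0.0485]
ee_rot: [0.0, 0.803, 0.596, 0.0]
contact_force: [-0.2, -0.5, -0.5]
width: 0.0408
[0.4876796  0.0447883  0.04850632] [-0.21983929 -0.46864944 -0.49508075]
```

```bash
python3 -m creep '[{"offset":[0,0,0.006],"spin":0,"claw":0.4},{"offset":[0,0,0.003],"spin":0,"claw":0.4},{"offset":[0,0,0],"spin":0,"claw":0.4},{"offset":[0,0,0],"spin":0,"claw":0.4}]'
python3 -c "
from h import *
p,M,s=tool();print(p,s['contact_force'])"
```

```text
time_s: 12.12
ee_pos: [0.4875, 0.0448, 0.0455]
ee_rot: [-0.0, 0.803, 0.596, -0.0]
contact_force: [0.4, -0.1, -0.5]
width: 0.0404
[0.48752451 0.04476025 0.04553933] [ 0.42984673 -0.12065654 -0.51242341]
```

```bash
python3 -m creep '[{"offset":[0,0,0.005],"spin":0,"claw":0.4},{"offset":[0,0,0.003],"spin":0,"claw":0.4},{"offset":[0,0,0],"spin":0,"claw":0.4}]'
python3 -c "
from h import *
p,M,s=tool();print(p,s['contact_force'])"
```

```text
time_s: 12.37
ee_pos: [0.4877, 0.045, 0.0452]
ee_rot: [-0.0, 0.803, 0.596, 0.0]
contact_force: [-8.6, 0.2, 28.0]
width: 0.0407
[0.4877336  0.04500059 0.04524056] [-8.62256773  0.15705316 27.95048412]
```

```bash
python3 -m creep '[{"offset":[0,0,-0.006],"spin":0,"claw":0.4},{"offset":[0,0,0],"spin":0,"claw":0.4},{"offset":[0,0,0],"spin":0,"claw":0.55},{"offset":[0,0,0],"spin":0,"claw":0.65},{"offset":[0,0,0],"spin":0,"claw":0.65},{"offset":[0,0,0],"spin":0,"claw":0.65}]'
python3 -c "
from h import *
p,M,s=tool();print(p,s['contact_force'],s['width'])"
python3 -m creep '[{"offset":[0,0,-0.03],"spin":0,"claw":0.65},{"offset":[0,0,-0.08],"spin":0,"claw":0.65},{"offset":[0,0,-0.1],"spin":0,"claw":0.65},{"offset":[0,0,-0.05],"spin":0,"claw":0.72},{"offset":[0,0,0],"spin":0,"claw":0.72}]'
python3 - <<'E'
from h import *
im,d,cm=shot("wrist","w12"); P=cloud(d,cm); blobs(P,.066,.09,(.42,.6,-.12,.12),60)
for n in("top","scene"):
    im,d,cm=shot(n,n[0]+"12"); P=cloud(d,cm); print(n); blobs(P,.034,.055,(.35,.58,-.45,-.22),20)
p,M,s=tool(); print(p)
# vial C at top/scene avg
plan((.438,-.369,.12),7.5,12)
E
```

```text
time_s: 12.87
ee_pos: [0.4874, 0.0447, 0.0447]
ee_rot: [-0.0, 0.803, 0.596, -0.0]
contact_force: [-0.1, 0.5, 0.4]
width: 0.055
[0.4874299  0.04472057 0.04472877] [-0.1105742   0.48917893  0.37325071] 0.055008021216306685
time_s: 13.28
ee_pos: [0.49, 0.0451, 0.1267]
ee_rot: [0.001, 0.803, 0.596, 0.003]
contact_force: [1.1, 0.5, -1.4]
width: 0.0613
px [447.  83.] n 96 mean [0.5863 0.1129 0.0894] mid [0.5855 0.1117 0.0892] ext [0.013 0.012 0.002]
px [418.  83.] n 67 mean [0.5698 0.1174 0.0895] mid [0.5693 0.1171 0.0892] ext [0.012 0.006 0.002]
px [410. 112.] n 1259 mean [0.5625 0.1023 0.0847] mid [0.5689 0.1008 0.0781] ext [0.035 0.038 0.024]
px [467. 100.] n 77 mean [0.5964 0.0997 0.0895] mid [0.5957 0.0998 0.0892] ext [0.009 0.009 0.002]
px [457. 119.] n 60 mean [0.5887 0.09   0.0895] mid [0.588  0.0901 0.0888] ext [0.01  0.009 0.002]
px [459. 133.] n 239 mean [0.5884 0.0818 0.0895] mid [0.5884 0.083  0.0891] ext [0.023 0.017 0.002]
px [425. 134.] n 120 mean [0.5673 0.0869 0.0895] mid [0.5672 0.0862 0.089 ] ext [0.011 0.014 0.002]
px [277. 150.] n 314 mean [0.4732 0.1033 0.0699] mid [
[... 495 characters left out ...]
 mean [ 0.4396 -0.3702  0.0406] mid [ 0.4389 -0.3699  0.0406] ext [0.042 0.041 0.011]
px [218. 327.] n 273 mean [ 0.5182 -0.3963  0.0411] mid [ 0.5172 -0.3957  0.0407] ext [0.042 0.04  0.013]
[0.48718251 0.04472933 0.12281422]
dist/row mm 34.72099104676554 deg/row 0.625
[-0.114, 0.02, 0.001] spin -0.0035
[-0.114, 0.019, 0.001] spin -0.0035
[-0.114, 0.018, 0.001] spin -0.0035
[-0.115, 0.016, 0.001] spin -0.0035
[-0.115, 0.015, 0.001] spin -0.0035
[-0.115, 0.014, 0.001] spin -0.0035
[-0.115, 0.013, 0.001] spin -0.0035
[-0.115, 0.011, 0.001] spin -0.0035
[-0.115, 0.01, 0.001] spin -0.0035
[-0.115, 0.009, 0.001] spin -0.0035
[-0.115, 0.008, 0.001] spin -0.0035
[-0.116, 0.006, 0.001] spin -0.0035
```

View pics/w12.png

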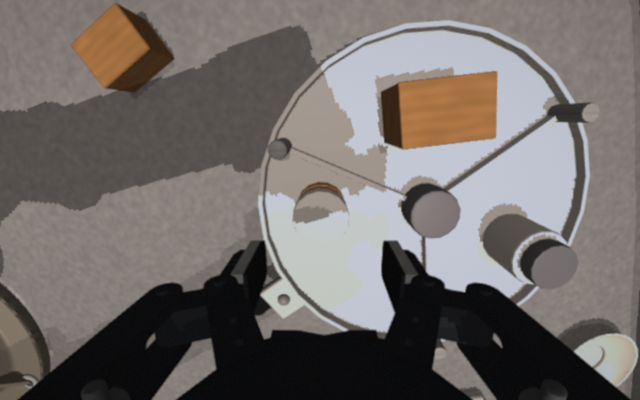

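```bash
python3 -m creep '[{"offset":[-0.114,0.02,0],"spin":-0.0035,"claw":0.72},{"offset":[-0.114,0.019,0],"spin":-0.0035,"claw":0.72},{"offset":[-0.114,0.018,0],"spin":-0.0035,"claw":0.72},{"offset":[-0.115,0.016,0],"spin":-0.0035,"claw":0.72},{"offset":[-0.115,0.015,0],"spin":-0.0035,"claw":0.72},{"offset":[-0.115,0.014,0],"spin":-0.0035,"claw":0.72},{"offset":[-0.115,0.013,0],"spin":-0.0035,"claw":0.72},{"offset":[-0.115,0.011,0],"spin":-0.0035,"claw":0.72}]'
python3 -m creep '[{"offset":[-0.115,0.01,0],"spin":-0.0035,"claw":0.72},{"offset":[-0.115,0.009,0],"spin":-0.0035,"claw":0.72},{"offset":[-0.115,0.008,0],"spin":-0.0035,"claw":0.72},{"offset":[-0.1,0.006,0],"spin":-0.0035,"claw":0.72},{"offset":[0,0,0],"spin":0,"claw":0.72},{"offset":[0,0,0],"spin":0,"claw":0.72}]'
python3 - <<'E'
from h import *
im,d,cm=shot("wrist","w13"); P=cloud(d,cm); blobs(P,.036,.055,(.35,.6,-.45,-.22),60)
p,M,s=tool();print(p,yaw(),s["width"]); goto((.438,-.369,.0125))
E
```

```text
time_s: 14.1
ee_pos: [0.4532, -0.2323, 0.1217]
ee_rot: [-0.001, 0.776, 0.631, -0.001]
contact_force: [0.3, 0.8, 0.1]
width: 0.0616
time_s: 14.6
ee_pos: [0.4374, -0.3656, 0.1215]
ee_rot: [-0.001, 0.763, 0.646, -0.001]
contact_force: [0.5, 0.7, 0.1]
width: 0.0615
px [325. 211.] n 1909 mean [ 0.4369 -0.3671  0.041 ] mid [ 0.4367 -0.3679  0.0398] ext [0.041 0.041 0.007]
px [422. 225.] n 1838 mean [ 0.515  -0.3927  0.041 ] mid [ 0.5155 -0.3938  0.0396] ext [0.041 0.042 0.007]
[ 0.43816385 -0.36368764  0.12151018] -9.34661461678627 0.06144851301676962
offset units [-0.018   0.0033  0.3633] mm [ -5.4   1.  109. ] rows>= 3.0
```

```bash
python3 -m creep '[{"offset":[-0.016,0,0.1],"spin":0,"claw":0.72},{"offset":[0,0,0.1],"spin":0,"claw":0.72},{"offset":[0,0,0.1],"spin":0,"claw":0.72},{"offset":[0,0,0.055],"spin":0,"claw":0.72},{"offset":[0,0,0],"spin":0,"claw":0.72},{"offset":[0,0,0],"spin":0,"claw":0.72}]'
python3 - <<'E'
from h import *
im,d,cm=shot("wrist","w14")
p,M,s=tool();print(p,yaw(),s["width"]); goto((.438,-.369,.0125))
E
```

```text
time_s: 15.15
ee_pos: [0.4381, -0.3667, 0.0155]
ee_rot: [-0.002, 0.761, 0.648, -0.0]
contact_force: [-0.2, 0.1, 0.1]
width: 0.0615
[ 0.43893562 -0.36774448  0.01673283] -9.184130665902053 0.06148218648688598
offset units [-0.0046 -0.0024  0.0141] mm [-1.4 -0.7  4.2] rows>= 1.0
```

View pics/w14.png

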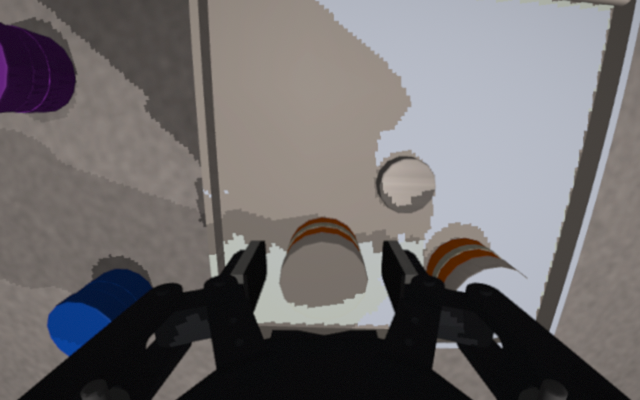

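```bash
python3 -m creep '[{"offset":[-0.004,-0.002,0.012],"spin":0,"claw":0.72},{"offset":[0,0,0],"spin":0,"claw":0.6},{"offset":[0,0,0],"spin":0,"claw":0.4},{"offset":[0,0,0],"spin":0,"claw":0.4},{"offset":[0,0,0],"spin":0,"claw":0.4},{"offset":[0,0,0],"spin":0,"claw":0.4}]'
python3 -m creep '[{"offset":[0,0,-0.09],"spin":0,"claw":0.4},{"offset":[0,0,-0.09],"spin":0,"claw":0.4},{"offset":[0,0,-0.09],"spin":0,"claw":0.4},{"offset":[0,0,-0.09],"spin":0,"claw":0.4},{"offset":[0,0,0],"spin":0,"claw":0.4}]'
python3 - <<'E'
from h import *
p,M,s=tool();print(p,yaw(),s["width"],s["joint_positions"].round(2))
plan((.4887,-.0109,.115),20.8-yaw(),12)
E
```

```text
time_s: 15.7
ee_pos: [0.4383, -0.3703, 0.0142]
ee_rot: [0.001, 0.762, 0.648, 0.0]
contact_force: [-1.1, -0.0, 6.1]
width: 0.0407
time_s: 16.12
ee_pos: [0.4403, -0.3722, 0.1266]
ee_rot: [0.005, 0.762, 0.647, 0.001]
contact_force: [1.1, -0.9, 0.5]
width: 0.0406
[ 0.44026547 -0.37221434  0.12661658] -9.306596720317188 0.04055916500400699 [ 0.42  0.44  0.22  1.91 -0.13  0.8   0.55]
dist/row mm 30.39427251597737 deg/row 2.5088830600264327
[0.101, -0.003, 0.003] spin -0.0139
[0.101, 0.001, 0.003] spin -0.0139
[0.101, 0.006, 0.003] spin -0.0139
[0.101, 0.01, 0.003] spin -0.0139
[0.1, 0.015, 0.003] spin -0.0139
[0.099, 0.019, 0.003] spin -0.0139
[0.099, 0.023, 0.003] spin -0.0139
[0.097, 0.028, 0.003] spin -0.0139
[0.096, 0.032, 0.003] spin -0.0139
[0.095, 0.036, 0.003] spin -0.0139
[0.093, 0.04, 0.003] spin -0.0139
[0.091, 0.044, 0.003] spin -0.0139
```

```bash
python3 -m creep '[{"offset":[0.101,-0.003,0],"spin":-0.0139,"claw":0.4},{"offset":[0.101,0.001,0],"spin":-0.0139,"claw":0.4},{"offset":[0.101,0.006,0],"spin":-0.0139,"claw":0.4},{"offset":[0.101,0.01,0],"spin":-0.0139,"claw":0.4},{"offset":[0.1,0.015,0],"spin":-0.0139,"claw":0.4},{"offset":[0.099,0.019,0],"spin":-0.0139,"claw":0.4},{"offset":[0.099,0.023,0],"spin":-0.0139,"claw":0.4},{"offset":[0.097,0.028,0],"spin":-0.0139,"claw":0.4}]'
python3 -m creep '[{"offset":[0.096,0.032,0],"spin":-0.0139,"claw":0.4},{"offset":[0.095,0.036,0],"spin":-0.0139,"claw":0.4},{"offset":[0.093,0.04,0],"spin":-0.0139,"claw":0.4},{"offset":[0.08,0.044,0],"spin":-0.0139,"claw":0.4},{"offset":[0,0,0],"spin":0,"claw":0.4},{"offset":[0,0,0],"spin":0,"claw":0.4}]'
python3 - <<'E'
from h import *
p,M,s=tool();print(p,yaw(),s["width"],s["joint_positions"].round(2)); goto((.4887,-.0109,.052),np.radians(20.8))
E
```

```text
time_s: 16.78
ee_pos: [0.4695, -0.1278, 0.121]
ee_rot: [0.0, 0.637, 0.771, 0.0]
contact_force: [0.8, 0.3, -0.1]
width: 0.0404
time_s: 17.28
ee_pos: [0.4868, -0.0102, 0.1209]
ee_rot: [-0.0, 0.567, 0.824, 0.0]
contact_force: [0.4, -0.8, 0.2]
width: 0.0404
[ 0.48678606 -0.01021631  0.12088422] 20.9427853142201 0.040385894236734485 [-0.1   0.32 -0.01  2.1   0.    0.72  0.26]
offset units [-0.0045  0.005   0.2296] mm [-1.4  1.5 68.9] rows>= 2.0
tool y ang 0.36552055827145596 err world deg -0.14278531422009935 spin units (tool z down => -): 0.0007932517456672185
```

```bash
python3 -m creep '[{"offset":[-0.004,0.005,0.06],"spin":0,"claw":0.4},{"offset":[0,0,0.06],"spin":0,"claw":0.4},{"offset":[0,0,0.06],"spin":0,"claw":0.4},{"offset":[0,0,0.05],"spin":0,"claw":0.4},{"offset":[0,0,0],"spin":0,"claw":0.4},{"offset":[0,0,0],"spin":0,"claw":0.4},{"offset":[0,0,0],"spin":0,"claw":0.4}]'
python3 - <<'E'
from h import *
p,M,s=tool();print(p,yaw(),s["width"],s["contact_force"]); im,d,cm=shot("wrist","w15")
E
```

```text
time_s: 17.87
ee_pos: [0.4889, -0.0133, 0.0525]
ee_rot: [0.0, 0.569, 0.822, 0.0]
contact_force: [0.7, -0.3, 0.0]
width: 0.0404
[ 0.48885618 -0.01333517  0.05254965] 20.6654254361132 0.04044977653015462 [ 0.68195829 -0.30169187  0.04828204]
```

View pics/w15.png

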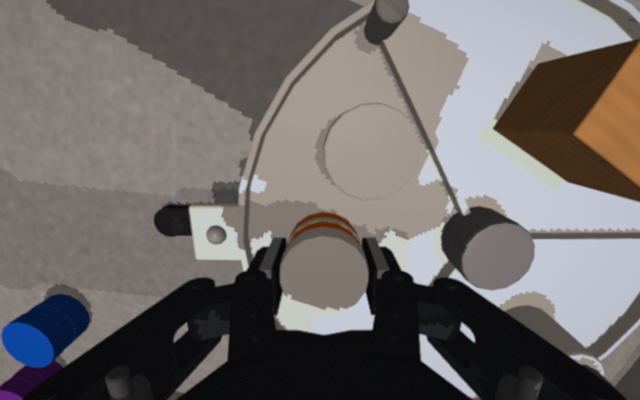

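```bash
python3 -m creep '[{"offset":[0,0,0.01],"spin":0,"claw":0.4},{"offset":[0,0,0.008],"spin":0,"claw":0.4},{"offset":[0,0,0],"spin":0,"claw":0.4},{"offset":[0,0,0],"spin":0,"claw":0.4}]'
python3 -c "
from h import *
p,M,s=tool();print(p,s['contact_force'])"
```

```text
time_s: 18.25
ee_pos: [0.4885, -0.0124, 0.0466]
ee_rot: [0.0, 0.568, 0.823, 0.0]
contact_force: [-0.6, 0.3, -0.1]
width: 0.0406
[ 0.48848711 -0.01242979  0.04656444] [-0.56598988  0.31590656 -0.14806673]
```

```bash
python3 -m creep '[{"offset":[0,0,0],"spin":0,"claw":0.55},{"offset":[0,0,0],"spin":0,"claw":0.65},{"offset":[0,0,0],"spin":0,"claw":0.65},{"offset":[0,0,0],"spin":0,"claw":0.65}]'
python3 -m creep '[{"offset":[0,0,-0.03],"spin":0,"claw":0.65},{"offset":[0,0,-0.08],"spin":0,"claw":0.65},{"offset":[0,0,-0.1],"spin":0,"claw":0.65},{"offset":[0,0,-0.05],"spin":0,"claw":0.72},{"offset":[0,0,0],"spin":0,"claw":0.72}]'
python3 - <<'E'
from h import *
im,d,cm=shot("wrist","w16"); P=cloud(d,cm); blobs(P,.066,.079,(.42,.56,-.12,.12),200)
for n in("top","scene"):
    im,d,cm=shot(n,n[0]+"16"); P=cloud(d,cm); print(n); blobs(P,.034,.055,(.35,.58,-.45,-.22),20)
p,M,s=tool(); print(p,yaw())
plan((.516,-.3945,.12),-8-yaw(),12)
E
```

```text
time_s: 18.58
ee_pos: [0.4886, -0.0124, 0.0466]
ee_rot: [0.0, 0.568, 0.823, 0.0]
contact_force: [0.1, 0.2, -0.1]
width: 0.0557
time_s: 19.0
ee_pos: [0.491, -0.0124, 0.1284]
ee_rot: [0.003, 0.568, 0.823, 0.002]
contact_force: [0.7, 0.1, 0.7]
width: 0.0613
px [361.  51.] n 392 mean [0.4729 0.1029 0.0698] mid [0.473  0.1033 0.069 ] ext [0.014 0.014 0.006]
px [472. 104.] n 506 mean [0.5547 0.0995 0.0727] mid [0.5552 0.1003 0.0725] ext [0.009 0.039 0.013]
px [349. 140.] n 2868 mean [0.4871 0.0479 0.0731] mid [0.4874 0.0474 0.0707] ext [0.041 0.041 0.009]
px [320. 214.] n 2420 mean [ 0.4869 -0.0095  0.0729] mid [ 0.4872 -0.0105  0.0706] ext [0.041 0.041 0.009]
top
px [458. 207.] n 203 mean [ 0.5143 -0.393   0.0429] mid [ 0.5152 -0.3934  0.042 ] ext [0.043 0.041 0.016]
scene
px [218. 327.] n 274 mean [ 0.5183 -0.3964  0.041 ] mid [ 0.5171 -0.3959  0.0412] ext [0.042 0.04  0.013]
[ 0.48815724 -0.01246638  0.12439886] 20.753478490331098
dist/row mm 31.922677203743017 deg/row -2.396123207527592
[-0.102, -0.03, 0.001] spin 0.0133
[-0.103, -0.026, 0.001] spin 0.0133
[-0.104, -0.022, 0.001] spin 0.0133
[-0.105, -0.017, 0.001] spin 0.0133
[-0.106, -0.013, 0.001] spin 0.0133
[-0.106, -0.009, 0.001] spin 0.0133
[-0.106, -0.004, 0.001] spin 0.0133
[-0.106, 0.0, 0.001] spin 0.0133
[-0.106, 0.005, 0.001] spin 0.0133
[-0.106, 0.009, 0.001] spin 0.0133
[-0.106, 0.014, 0.001] spin 0.0133
[-0.105, 0.018, 0.001] spin 0.0133
```

View pics/w16.png

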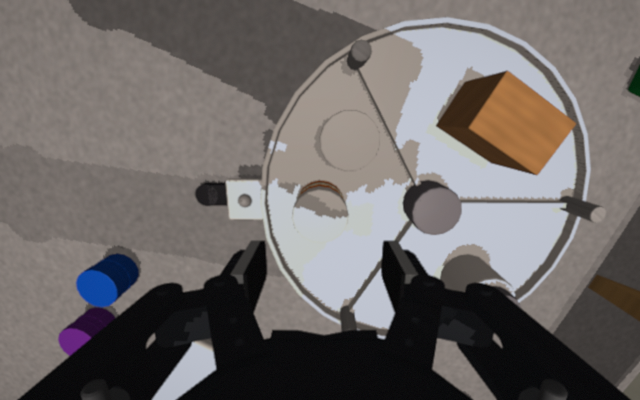

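Two vials stand in the bay at pixels (349,140) and (320,214), and the tab still lines up with the pointer. On to the third.

```bash
python3 -m creep '[{"offset":[-0.102,-0.03,0],"spin":0.0133,"claw":0.72},{"offset":[-0.103,-0.026,0],"spin":0.0133,"claw":0.72},{"offset":[-0.104,-0.022,0],"spin":0.0133,"claw":0.72},{"offset":[-0.105,-0.017,0],"spin":0.0133,"claw":0.72},{"offset":[-0.106,-0.013,0],"spin":0.0133,"claw":0.72},{"offset":[-0.106,-0.009,0],"spin":0.0133,"claw":0.72},{"offset":[-0.106,-0.004,0],"spin":0.0133,"claw":0.72},{"offset":[-0.106,0,0],"spin":0.0133,"claw":0.72}]'
python3 -m creep '[{"offset":[-0.106,0.005,0],"spin":0.0133,"claw":0.72},{"offset":[-0.106,0.009,0],"spin":0.0133,"claw":0.72},{"offset":[-0.106,0.014,0],"spin":0.0133,"claw":0.72},{"offset":[-0.105,0.018,0],"spin":0.0133,"claw":0.72},{"offset":[0,0,0],"spin":0,"claw":0.72},{"offset":[0,0,0],"spin":0,"claw":0.72}]'
python3 - <<'E'
from h import *
im,d,cm=shot("wrist","w17"); P=cloud(d,cm); blobs(P,.036,.055,(.35,.6,-.45,-.22),60)
p,M,s=tool();print(p,yaw(),s["width"]); goto((.516,-.3945,.013))
E
```

```text
time_s: 19.82
ee_pos: [0.506, -0.2681, 0.123]
ee_rot: [-0.001, 0.698, 0.716, -0.001]
contact_force: [-0.3, 0.2, -0.1]
width: 0.0616
time_s: 20.32
ee_pos: [0.5147, -0.3962, 0.1226]
ee_rot: [-0.001, 0.756, 0.655, -0.001]
contact_force: [0.4, 0.3, -0.3]
width: 0.0615
px [326. 205.] n 1922 mean [ 0.5157 -0.393   0.041 ] mid [ 0.5156 -0.3939  0.0397] ext [0.041 0.041 0.007]
[ 0.51536327 -0.39404203  0.12269831] -8.017423685107955 0.06143377173710243
offset units [-0.0017  0.0034  0.3657] mm [ -0.5   1.  109.7] rows>= 3.0
```

```bash
python3 -m creep '[{"offset":[0,0.003,0.1],"spin":0,"claw":0.72},{"offset":[0,0,0.1],"spin":0,"claw":0.72},{"offset":[0,0,0.1],"spin":0,"claw":0.72},{"offset":[0,0,0.055],"spin":0,"claw":0.72},{"offset":[0,0,0],"spin":0,"claw":0.72},{"offset":[0,0,0],"spin":0,"claw":0.72}]'
python3 - <<'E'
from h import *
im,d,cm=shot("wrist","w18")
p,M,s=tool();print(p,yaw(),s["width"]); goto((.516,-.3945,.0125))
E
```

```text
time_s: 20.87
ee_pos: [0.5169, -0.3923, 0.0169]
ee_rot: [-0.002, 0.754, 0.657, -0.0]
contact_force: [0.6, -0.0, -0.5]
width: 0.0613
[ 0.51783541 -0.39344307  0.0183368 ] -7.884613742495488 0.06154225873578227
offset units [-0.0043 -0.0056  0.0195] mm [-1.3 -1.7  5.8] rows>= 1.0
```

View pics/w18.png

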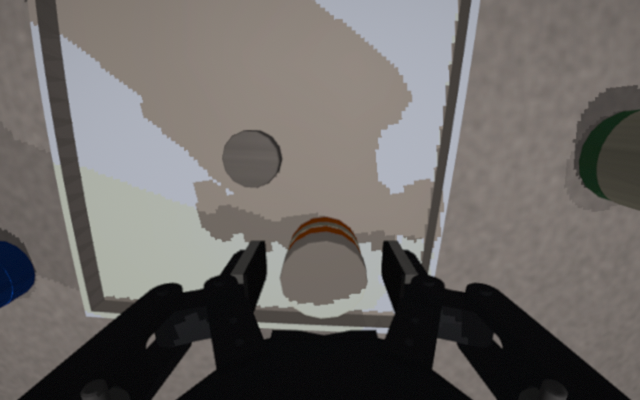

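```bash
python3 -m creep '[{"offset":[-0.003,-0.004,0.015],"spin":0,"claw":0.72},{"offset":[0,0,0],"spin":0,"claw":0.6},{"offset":[0,0,0],"spin":0,"claw":0.4},{"offset":[0,0,0],"spin":0,"claw":0.4},{"offset":[0,0,0],"spin":0,"claw":0.4},{"offset":[0,0,0],"spin":0,"claw":0.4}]'
python3 -m creep '[{"offset":[0,0,-0.09],"spin":0,"claw":0.4},{"offset":[0,0,-0.09],"spin":0,"claw":0.4},{"offset":[0,0,-0.09],"spin":0,"claw":0.4},{"offset":[0,0,-0.09],"spin":0,"claw":0.4},{"offset":[0,0,0],"spin":0,"claw":0.4}]'
python3 - <<'E'
from h import *
p,M,s=tool();print(p,yaw(),s["width"],s["joint_positions"].round(2))
plan((.5254,-.055,.12),58.8-yaw(),11)
E
```

```text
time_s: 21.42
ee_pos: [0.5166, -0.3957, 0.0148]
ee_rot: [0.001, 0.755, 0.656, 0.0]
contact_force: [-0.9, 0.5, 6.8]
width: 0.0405
time_s: 21.83
ee_pos: [0.5187, -0.3976, 0.1276]
ee_rot: [0.005, 0.755, 0.656, 0.001]
contact_force: [1.0, -0.1, 0.0]
width: 0.0404
[ 0.51873102 -0.39756563  0.12759736] -7.998396764677302 0.04039232952981642 [ 0.41  0.55  0.21  1.72 -0.14  0.88  0.54]
dist/row mm 31.15588741775055 deg/row 6.072581524061574
[0.103, -0.012, 0.002] spin -0.0337
[0.104, -0.001, 0.002] spin -0.0337
[0.103, 0.01, 0.002] spin -0.0337
[0.102, 0.02, 0.002] spin -0.0337
[0.099, 0.031, 0.002] spin -0.0337
[0.095, 0.041, 0.002] spin -0.0337
[0.09, 0.051, 0.002] spin -0.0337
[0.084, 0.06, 0.002] spin -0.0337
[0.078, 0.069, 0.002] spin -0.0337
[0.07, 0.077, 0.002] spin -0.0337
[0.061, 0.084, 0.002] spin -0.0337
```

```bash
python3 -m creep '[{"offset":[0.103,-0.012,0],"spin":-0.0337,"claw":0.4},{"offset":[0.104,-0.001,0],"spin":-0.0337,"claw":0.4},{"offset":[0.103,0.01,0],"spin":-0.0337,"claw":0.4},{"offset":[0.102,0.02,0],"spin":-0.0337,"claw":0.4},{"offset":[0.099,0.031,0],"spin":-0.0337,"claw":0.4},{"offset":[0.095,0.041,0],"spin":-0.0337,"claw":0.4},{"offset":[0.09,0.051,0],"spin":-0.0337,"claw":0.4},{"offset":[0.084,0.06,0],"spin":-0.0337,"claw":0.4}]'
python3 -m creep '[{"offset":[0.078,0.069,0],"spin":-0.0337,"claw":0.4},{"offset":[0.07,0.077,0],"spin":-0.0337,"claw":0.4},{"offset":[0.056,0.08,0],"spin":-0.0337,"claw":0.4},{"offset":[0,0,0],"spin":0,"claw":0.4},{"offset":[0,0,0],"spin":0,"claw":0.4},{"offset":[0,0,0],"spin":0,"claw":0.4}]'
python3 - <<'E'
from h import *
p,M,s=tool();print(p,yaw(),s["width"],s["joint_positions"].round(2)); goto((.5254,-.055,.053),np.radians(58.8))
E
```

```text
time_s: 22.5
ee_pos: [0.5207, -0.1451, 0.1215]
ee_rot: [0.0, 0.416, 0.909, 0.0]
contact_force: [0.2, -0.3, -0.4]
width: 0.0403
time_s: 23.0
ee_pos: [0.5231, -0.0555, 0.1214]
ee_rot: [-0.0, 0.27, 0.963, -0.0]
contact_force: [0.2, -1.1, -0.4]
width: 0.0404
[ 0.5231116  -0.05551436  0.12141968] 58.67852050124374 0.04041013933693234 [ 0.1   0.38 -0.14  2.    0.07  0.77  0.94]
offset units [-0.0056  0.0055  0.2281] mm [-1.7  1.7 68.4] rows>= 2.0
tool y ang 1.0241333829456967 err world deg 0.12147949875625344 spin units (tool z down => -): -0.000674886104201408
```

```bash
python3 -m creep '[{"offset":[-0.005,0.005,0.06],"spin":0,"claw":0.4},{"offset":[0,0,0.06],"spin":0,"claw":0.4},{"offset":[0,0,0.06],"spin":0,"claw":0.4},{"offset":[0,0,0.05],"spin":0,"claw":0.4},{"offset":[0,0,0],"spin":0,"claw":0.4},{"offset":[0,0,0],"spin":0,"claw":0.4},{"offset":[0,0,0],"spin":0,"claw":0.4}]'
python3 - <<'E'
from h import *
p,M,s=tool();print(p,yaw(),s["width"],s["contact_force"]); im,d,cm=shot("wrist","w19")
E
```

```text
time_s: 23.58
ee_pos: [0.5259, -0.0553, 0.0532]
ee_rot: [0.001, 0.27, 0.963, -0.0]
contact_force: [-0.0, 0.2, -0.1]
width: 0.0403
[ 0.52585354 -0.05533351  0.05317861] 58.64863549427322 0.04027462319085536 [-0.04833648  0.18719681 -0.14417731]
```

View pics/w19.png

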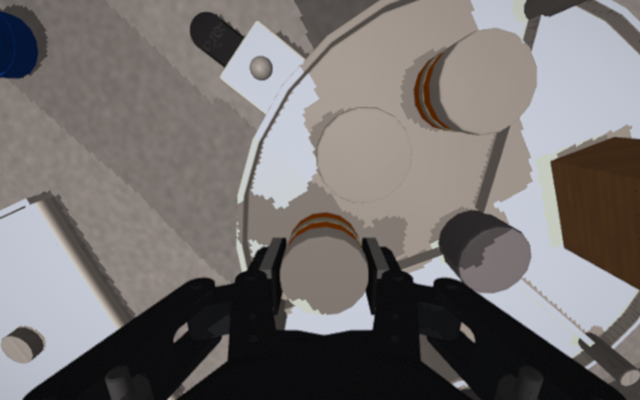

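```bash
python3 -m creep '[{"offset":[0,0,0.01],"spin":0,"claw":0.4},{"offset":[0,0,0.009],"spin":0,"claw":0.4},{"offset":[0,0,0],"spin":0,"claw":0.4},{"offset":[0,0,0],"spin":0,"claw":0.4}]'
python3 -c "
from h import *
p,M,s=tool();print(p,s['contact_force'])"
python3 -m creep '[{"offset":[0,0,0],"spin":0,"claw":0.55},{"offset":[0,0,0],"spin":0,"claw":0.65},{"offset":[0,0,0],"spin":0,"claw":0.65},{"offset":[0,0,0],"spin":0,"claw":0.65}]'
python3 -m creep '[{"offset":[0,0,-0.03],"spin":0,"claw":0.65},{"offset":[0,0,-0.08],"spin":0,"claw":0.65},{"offset":[0,0,-0.1],"spin":0,"claw":0.65},{"offset":[0,0,-0.1],"spin":0,"claw":0.65},{"offset":[0,0,0],"spin":0,"claw":0.65}]'
python3 - <<'E'
from h import *
im,d,cm=shot("wrist","w20"); P=cloud(d,cm); blobs(P,.066,.079,(.42,.56,-.12,.12),200)
im,d,cm=shot("top","t20")
p,M,s=tool(); print(p,yaw())
plan((.541,.352,.10),0,14)
E
```

```text
time_s: 23.97
ee_pos: [0.5253, -0.0543, 0.0469]
ee_rot: [0.0, 0.269, 0.963, -0.0]
contact_force: [0.8, 0.5, 0.0]
width: 0.0402
[ 0.52530775 -0.05433709  0.046874  ] [0.79639504 0.4719168  0.00515913]
time_s: 24.3
ee_pos: [0.5254, -0.0543, 0.0469]
ee_rot: [0.0, 0.269, 0.963, 0.0]
contact_force: [-1.7, -0.8, -0.0]
width: 0.0554
time_s: 24.72
ee_pos: [0.5291, -0.0544, 0.1459]
ee_rot: [0.005, 0.269, 0.963, 0.001]
contact_force: [0.9, 1.1, -0.3]
width: 0.0553
px [472.  34.] n 359 mean [0.4729 0.102  0.0696] mid [0.473  0.1027 0.0692] ext [0.013 0.014 0.006]
px [413.  94.] n 2778 mean [0.4869 0.0467 0.073 ] mid [0.4872 0.0471 0.0711] ext [0.041 0.041 0.01 ]
px [343. 136.] n 2450 mean [ 0.4871 -0.011   0.0732] mid [ 0.4874 -0.0113  0.073 ] ext [0.041 0.041 0.005]
px [509. 142.] n 363 mean [0.5548 0.0954 0.0728] mid [0.5553 0.0999 0.0725] ext [0.009 0.04  0.013]
px [320. 204.] n 2101 mean [ 0.5232 -0.0526  0.0729] mid [ 0.5241 -0.0532  0.0708] ext [0.041 0.041 0.009]
px [285. 258.] n 206 mean [ 0.5488 -0.1037  0.0696] mid [ 0.5493 -0.1042  0.0689] ext [0.013 0.014 0.006]
[ 0.52635746 -0.0544105   0.14158591] 58.74373995233887
dist/row mm 29.199637048585874 deg/row 0.0
[0.047, 0.085, 0.01] spin -0.0
[0.047, 0.085, 0.01] spin -0.0
[0.047, 0.085, 0.01] spin -0.0
[0.047, 0.085, 0.01] spin -0.0
[0.047, 0.085, 0.01] spin -0.0
[0.047, 0.085, 0.01] spin -0.0
[0.047, 0.085, 0.01] spin -0.0
[0.047, 0.085, 0.01] spin -0.0
[0.047, 0.085, 0.01] spin -0.0
[0.047, 0.085, 0.01] spin -0.0
[0.047, 0.085, 0.01] spin -0.0
[0.047, 0.085, 0.01] spin -0.0
[0.047, 0.085, 0.01] spin -0.0
[0.047, 0.085, 0.01] spin -0.0
```

View pics/w20.png

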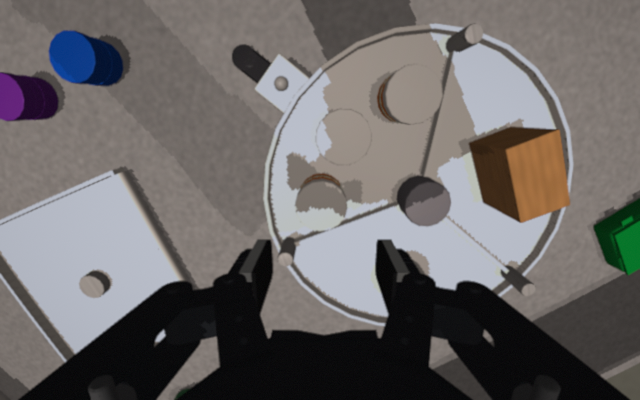

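```bash
python3 -m creep '[{"offset":[0.047,0.085,0],"spin":0,"claw":0.3},{"offset":[0.047,0.085,0],"spin":0,"claw":0},{"offset":[0.047,0.085,0],"spin":0,"claw":0},{"offset":[0.047,0.085,0],"spin":0,"claw":0},{"offset":[0.047,0.085,0],"spin":0,"claw":0},{"offset":[0.047,0.085,0],"spin":0,"claw":0},{"offset":[0.047,0.085,0],"spin":0,"claw":0},{"offset":[0.047,0.085,0],"spin":0,"claw":0}]'
python3 -m creep '[{"offset":[0.047,0.085,0.01],"spin":0,"claw":0},{"offset":[0.047,0.085,0.02],"spin":0,"claw":0},{"offset":[0.047,0.085,0.02],"spin":0,"claw":0},{"offset":[0.047,0.085,0.03],"spin":0,"claw":0},{"offset":[0.047,0.085,0.03],"spin":0,"claw":0},{"offset":[0.04,0.08,0.03],"spin":0,"claw":0},{"offset":[0,0,0],"spin":0,"claw":0},{"offset":[0,0,0],"spin":0,"claw":0}]'
python3 - <<'E'
from h import *
p,M,s=tool();print(p,yaw(),s["width"],s["joint_positions"].round(2))
im,d,cm=shot("wrist","w21"); P=cloud(d,cm); blobs(P,.036,.046,(.38,.57,.3,.42),80)
im,d,cm=shot("top","t21")
cv2.imwrite("pics/c21.png",cv2.resize(im[120:280,240:490,::-1],None,fx=3.2,fy=3.2,interpolation=cv2.INTER_CUBIC))
goto((.541,.352,.046))
E
```

```text
time_s: 25.48
ee_pos: [0.5336, 0.1796, 0.1385]
ee_rot: [-0.001, 0.269, 0.963, -0.001]
contact_force: [0.2, 0.4, 0.3]
width: -0.0002
time_s: 26.15
ee_pos: [0.5408, 0.3522, 0.0956]
ee_rot: [-0.001, 0.268, 0.964, -0.001]
contact_force: [-0.2, -0.6, 0.1]
width: 0.0002
[0.54079885 0.35224848 0.09564686] 58.95076742279156 0.00018881858248998118 [-0.52  0.59 -0.21  1.72  0.15  0.85  0.23]
px [247.  51.] n 1412 mean [0.4177 0.3693 0.0389] mid [0.4175 0.369  0.0388] ext [0.018 0.042 0.005]
px [287. 139.] n 1857 mean [0.4783 0.361  0.0391] mid [0.4786 0.3608 0.0388] ext [0.032 0.032 0.006]
px [323. 217.] n 1325 mean [0.5388 0.3532 0.039 ] mid [0.5395 0.3528 0.0386] ext [0.031 0.031 0.005]
offset units [0.0089 0.0053 0.1693] mm [ 2.7  1.6 50.8] rows>= 2.0
```

View pics/w21.png

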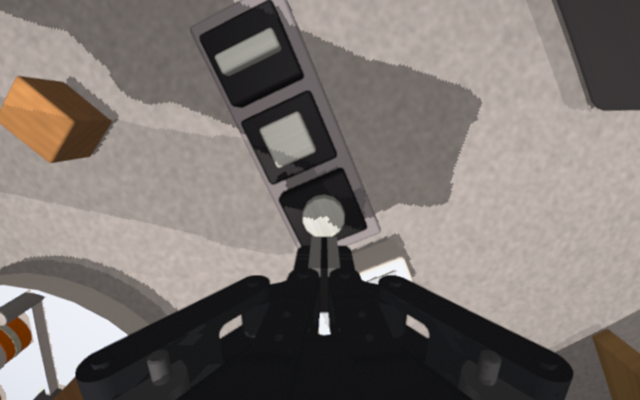

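View pics/c21.png

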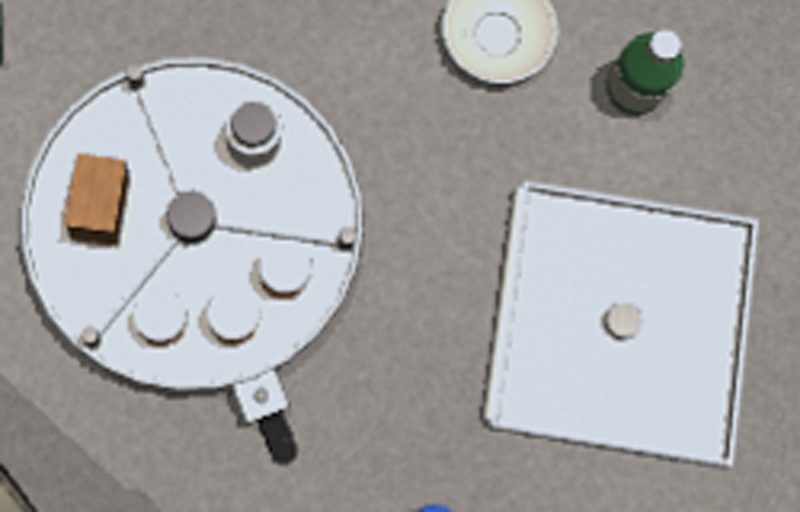

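```bash
python3 -m creep '[{"offset":[0.003,0.003,0.06],"spin":0,"claw":0},{"offset":[0,0,0.06],"spin":0,"claw":0},{"offset":[0,0,0.045],"spin":0,"claw":0},{"offset":[0,0,0],"spin":0,"claw":0},{"offset":[0,0,0],"spin":0,"claw":0},{"offset":[0,0,0],"spin":0,"claw":0}]'
python3 -c "
from h import *
p,M,s=tool();print(p,s['contact_force']);goto((.540,.3525,.0335))"
```

```text
time_s: 26.75
ee_pos: [0.5431, 0.3518, 0.0491]
ee_rot: [0.0, 0.27, 0.963, 0.0]
contact_force: [1.5, -0.2, -0.4]
width: -0.0001
[0.54314849 0.35182663 0.04907681] [ 1.47988984 -0.16605558 -0.44735068]
offset units [ 0.0102 -0.0036  0.0519] mm [ 3.  -1.1 15.6] rows>= 1.0
```

```bash
python3 -m creep '[{"offset":[0.007,-0.003,0.015],"spin":0,"claw":0},{"offset":[0,0,0.012],"spin":0,"claw":0},{"offset":[0,0,0.01],"spin":0,"claw":0},{"offset":[0,0,0.008],"spin":0,"claw":0},{"offset":[0,0,0],"spin":0,"claw":0},{"offset":[0,0,0],"spin":0,"claw":0}]'
python3 -c "
from h import *
p,M,s=tool();print(p,s['contact_force']);goto((.540,.3525,.0335))"
```

```text
time_s: 27.25
ee_pos: [0.5404, 0.3529, 0.0352]
ee_rot: [0.0, 0.269, 0.963, 0.0]
contact_force: [-1.1, 1.0, 4.2]
width: -0.0001
[0.54035128 0.35288229 0.03515399] [-1.09678086  0.98230861  4.24506949]
offset units [ 0.0003 -0.0017  0.0055] mm [ 0.1 -0.5  1.7] rows>= 1.0
```

Nearly down (4.2 N); a bit more to reach the stop.

```bash
python3 -m creep '[{"offset":[0,0,0.004],"spin":0,"claw":0},{"offset":[0,0,0.004],"spin":0,"claw":0},{"offset":[0,0,0],"spin":0,"claw":0},{"offset":[0,0,0],"spin":0,"claw":0},{"offset":[0,0,0],"spin":0,"claw":0}]'
python3 -c "
from h import *
p,M,s=tool();print(p,s['contact_force'])"
```

```text
time_s: 27.67
ee_pos: [0.5404, 0.353, 0.034]
ee_rot: [0.0, 0.269, 0.963, 0.0]
contact_force: [-3.7, -1.3, 14.2]
width: -0.0001
[0.54041989 0.35297438 0.03398756] [-3.65963722 -1.26501775 14.21661749]
```

```bash
python3 -m creep '[{"offset":[0,0,-0.04],"spin":0,"claw":0},{"offset":[0,0,-0.06],"spin":0,"claw":0},{"offset":[0,0,-0.03],"spin":0,"claw":0},{"offset":[0,0,0],"spin":0,"claw":0},{"offset":[0,0,0],"spin":0,"claw":0}]'
python3 - <<'E'
from h import *
p,M,s=tool();print(p)
im,d,cm=shot("wrist","w22"); P=cloud(d,cm); blobs(P,.036,.046,(.38,.57,.3,.42),80)
plan((.4795,.3605,.06),0,3)
E
```

```text
time_s: 28.08
ee_pos: [0.5404, 0.3524, 0.0716]
ee_rot: [0.0, 0.269, 0.963, 0.0]
contact_force: [-0.9, 0.3, 0.8]
width: 0.0005
[0.54044939 0.35235427 0.0716125 ]
px [235.  42.] n 1884 mean [0.4179 0.3693 0.0389] mid [0.4177 0.3688 0.0388] ext [0.017 0.043 0.006]
px [282. 142.] n 2391 mean [0.4782 0.3612 0.0391] mid [0.4786 0.361  0.0387] ext [0.032 0.032 0.005]
px [322. 225.] n 1277 mean [0.5362 0.3547 0.0389] mid [0.5395 0.3528 0.0387] ext [0.031 0.031 0.005]
dist/row mm 20.672076960972557 deg/row 0.0
[0.062, -0.027, 0.012] spin -0.0
[0.062, -0.027, 0.012] spin -0.0
[0.062, -0.027, 0.012] spin -0.0
```

```bash
python3 -m creep '[{"offset":[0.062,-0.027,0],"spin":0,"claw":0},{"offset":[0.062,-0.027,0],"spin":0,"claw":0},{"offset":[0.062,-0.027,0.02],"spin":0,"claw":0},{"offset":[0,0,0.04],"spin":0,"claw":0},{"offset":[0,0,0],"spin":0,"claw":0},{"offset":[0,0,0],"spin":0,"claw":0},{"offset":[0,0,0],"spin":0,"claw":0}]'
python3 -c "
from h import *
p,M,s=tool();print(p,s['contact_force']);goto((.479,.3607,.034))"
```

```text
time_s: 28.72
ee_pos: [0.481, 0.36, 0.0531]
ee_rot: [0.0, 0.27, 0.963, -0.0]
contact_force: [-0.4, -0.2, -0.3]
width: -0.0001
[0.48096644 0.36003091 0.0530647 ] [-0.40754179 -0.23660288 -0.34532765]
offset units [ 0.0068 -0.0015  0.0635] mm [ 2.  -0.4 19.1] rows>= 1.0
```

```bash
python3 -m creep '[{"offset":[0.005,0,0.02],"spin":0,"claw":0},{"offset":[0,0,0.015],"spin":0,"claw":0},{"offset":[0,0,0.012],"spin":0,"claw":0},{"offset":[0,0,0.01],"spin":0,"claw":0},{"offset":[0,0,0.005],"spin":0,"claw":0},{"offset":[0,0,0],"spin":0,"claw":0},{"offset":[0,0,0],"spin":0,"claw":0},{"offset":[0,0,0],"spin":0,"claw":0}]'
python3 -c "
from h import *
p,M,s=tool();print(p,s['contact_force'])"
```

```text
time_s: 29.38
ee_pos: [0.479, 0.3613, 0.0352]
ee_rot: [0.0, 0.269, 0.963, 0.0]
contact_force: [1.1, -1.7, 4.8]
width: -0.0001
[0.47899628 0.36128411 0.03515914] [ 1.09518232 -1.74237011  4.75065469]
```

```bash
python3 -m creep '[{"offset":[0,0,0.004],"spin":0,"claw":0},{"offset":[0,0,0.004],"spin":0,"claw":0},{"offset":[0,0,0],"spin":0,"claw":0},{"offset":[0,0,0],"spin":0,"claw":0},{"offset":[0,0,0],"spin":0,"claw":0}]'
python3 -c "
from h import *
p,M,s=tool();print(p,s['contact_force'])"
python3 -m creep '[{"offset":[0,0,-0.04],"spin":0,"claw":0},{"offset":[0,0,-0.06],"spin":0,"claw":0},{"offset":[0,0,-0.03],"spin":0,"claw":0},{"offset":[0,0,0],"spin":0,"claw":0},{"offset":[0,0,0],"spin":0,"claw":0}]'
python3 - <<'E'
from h import *
p,M,s=tool();print(p)
im,d,cm=shot("wrist","w23"); P=cloud(d,cm); blobs(P,.036,.046,(.38,.57,.3,.42),80)
plan((.4178,.369,.06),0,3)
E
```

```text
time_s: 29.8
ee_pos: [0.4791, 0.3614, 0.0339]
ee_rot: [0.0, 0.269, 0.963, 0.0]
contact_force: [-3.4, -3.5, 15.7]
width: 0.0002
[0.47905401 0.36137729 0.0339141 ] [-3.42968975 -3.54331388 15.6910552 ]
time_s: 30.22
ee_pos: [0.4786, 0.3616, 0.0715]
ee_rot: [0.0, 0.269, 0.963, 0.0]
contact_force: [-0.3, 0.4, -1.2]
width: -0.0002
[0.47863506 0.36162816 0.07153121]
px [281. 145.] n 1458 mean [0.4173 0.3694 0.0391] mid [0.4174 0.3686 0.0386] ext [0.017 0.043 0.005]
px [321. 225.] n 1412 mean [0.4741 0.3633 0.039 ] mid [0.478  0.3616 0.0386] ext [0.033 0.031 0.005]
dist/row mm 20.63238678280392 deg/row 0.0
[0.062, -0.027, 0.012] spin -0.0
[0.062, -0.027, 0.012] spin -0.0
[0.062, -0.027, 0.012] spin -0.0
```

```bash
python3 -m creep '[{"offset":[0.062,-0.027,0],"spin":0,"claw":0},{"offset":[0.062,-0.027,0],"spin":0,"claw":0},{"offset":[0.062,-0.027,0.02],"spin":0,"claw":0},{"offset":[0,0,0.04],"spin":0,"claw":0},{"offset":[0,0,0],"spin":0,"claw":0},{"offset":[0,0,0],"spin":0,"claw":0},{"offset":[0,0,0],"spin":0,"claw":0}]'
python3 -c "
from h import *
p,M,s=tool();print(p,s['contact_force']);goto((.4177,.369,.034))"
```

```text
time_s: 30.85
ee_pos: [0.4193, 0.3691, 0.053]
ee_rot: [0.0, 0.27, 0.963, -0.0]
contact_force: [0.4, 0.2, -0.7]
width: -0.0004
[0.41927406 0.3691005  0.05304861] [ 0.37957382  0.22817548 -0.70251779]
offset units [ 0.0043 -0.003   0.0635] mm [ 1.3 -0.9 19. ] rows>= 1.0
```

```bash
python3 -m creep '[{"offset":[0.004,-0.002,0.02],"spin":0,"claw":0},{"offset":[0,0,0.015],"spin":0,"claw":0},{"offset":[0,0,0.012],"spin":0,"claw":0},{"offset":[0,0,0.01],"spin":0,"claw":0},{"offset":[0,0,0.005],"spin":0,"claw":0},{"offset":[0,0,0],"spin":0,"claw":0},{"offset":[0,0,0],"spin":0,"claw":0},{"offset":[0,0,0],"spin":0,"claw":0}]'
python3 -c "
from h import *
p,M,s=tool();print(p,s['contact_force'])"
python3 -m creep '[{"offset":[0,0,0.004],"spin":0,"claw":0},{"offset":[0,0,0.004],"spin":0,"claw":0},{"offset":[0,0,0],"spin":0,"claw":0},{"offset":[0,0,0],"spin":0,"claw":0},{"offset":[0,0,0],"spin":0,"claw":0}]'
python3 -c "
from h import *
p,M,s=tool();print(p,s['contact_force'])"
```

```text
time_s: 31.52
ee_pos: [0.4174, 0.3695, 0.0351]
ee_rot: [0.0, 0.269, 0.963, 0.0]
contact_force: [1.1, -1.3, 5.0]
width: 0.0001
[0.41736087 0.36949421 0.03509169] [ 1.07090553 -1.27327278  5.02287511]
time_s: 31.93
ee_pos: [0.4175, 0.3696, 0.0338]
ee_rot: [0.0, 0.27, 0.963, 0.0]
contact_force: [-1.7, -5.0, 17.2]
width: -0.0002
[0.41745496 0.36958835 0.03382503] [-1.71788036 -5.01403704 17.19795465]
```

All three keys reached their stops. I'll retreat and check the final state.

```bash
python3 -m creep '[{"offset":[0,0,-0.04],"spin":0,"claw":0},{"offset":[0,0,-0.08],"spin":0,"claw":0},{"offset":[0,0,-0.1],"spin":0,"claw":0},{"offset":[0,0,-0.1],"spin":0,"claw":0},{"offset":[0,0,-0.05],"spin":0,"claw":0},{"offset":[0,0,0],"spin":0,"claw":0},{"offset":[0,0,0],"spin":0,"claw":0}]'
python3 - <<'E'
from h import *
im,d,cm=shot("top","t30"); P=cloud(d,cm)
cv2.imwrite("pics/c30.png",cv2.resize(im[110:300,220:490,::-1],None,fx=2.9,fy=2.9,interpolation=cv2.INTER_CUBIC))
blobs(P,.066,.08,(.42,.56,-.12,.12),100); print("tray"); blobs(P,.011,.06,(.40,.55,-.42,-.26),20)
im,d,cm=shot("scene","s30")
print(tool()[0])
E
```

```text
time_s: 32.52
ee_pos: [0.4169, 0.3702, 0.144]
ee_rot: [0.0, 0.269, 0.963, 0.001]
contact_force: [-0.6, -1.1, -0.3]
width: 0.0001
px [329. 203.] n 203 mean [ 0.5228 -0.0539  0.0747] mid [ 0.523  -0.0537  0.0729] ext [0.04  0.039 0.013]
px [290. 219.] n 206 mean [0.4855 0.0461 0.0749] mid [0.4856 0.0464 0.0729] ext [0.04  0.038 0.014]
px [313. 218.] n 208 mean [ 0.4859 -0.0123  0.0748] mid [ 0.4859 -0.012   0.0736] ext [0.041 0.038 0.013]
tray
px [434. 220.] n 91 mean [ 0.484  -0.3356  0.0172] mid [ 0.4845 -0.3359  0.0173] ext [0.028 0.026 0.012]
[0.41613935 0.36914272 0.14222535]
```

View pics/c30.png

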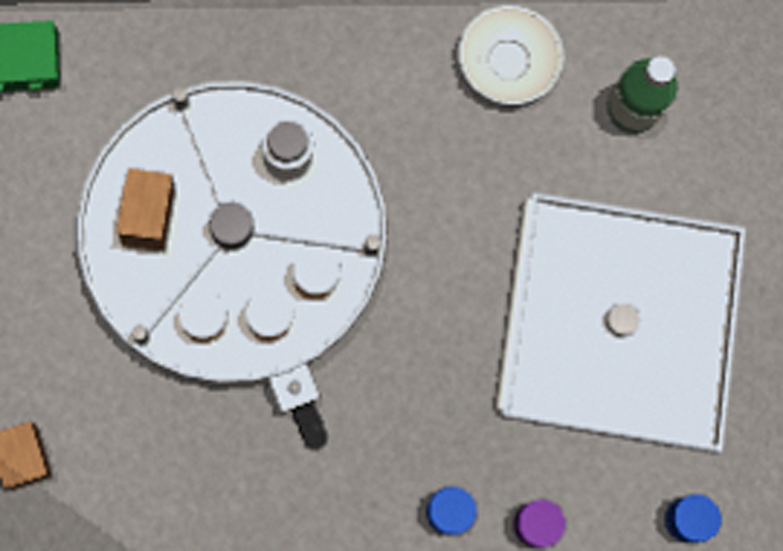

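View pics/s30.png

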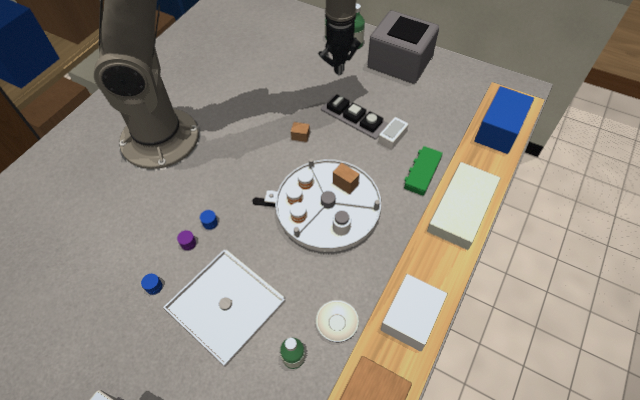

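The final pictures show three vials upright in the marked bay at scene (305,180), (294,195) and (298,212). The tab is on the pointer, the cap is alone in the tray, and the bystanders are in place.

```bash
python3 -c "
from workcell import env
print(env.hand_in())"
```

```text
the job is handed in; nothing more can be done
None
```

The job is done and handed in at about 33 s of the 208 s allowed. I turned the carousel by peg0 until its tab stood at the pointer. I then moved the three vials in the tray (no fourth was there) into the marked bay and pressed the round, square and bar keys fully down, in that order.

**Checks that passed**
- **Tab:** measured just before the first vial went in, the stud was at 200.7° and the pointer at 200.8°. After the placing and the key presses I checked it only by eye in the last top picture, where it still lined up.
- **Vials:** all three stand upright in the bay, with their tops at deck floor plus 38 mm.
- **Keys:** each was pressed to its stop at z = 34 mm, with 14 to 17 N of vertical force on the tool.
- **Rest of the table:** the tray holds only the steel cap, where it was at the start, and nothing else on the table looks moved.

**Disagreements and rough spots**
- The top and scene cameras differed by about 3–5 mm on most points, so I averaged them or used the wrist view.
- Setting the first vial down briefly reached 28 N of vertical force on the tool before I backed off.

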